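Load the second layer into the steam pasteuriser

TASK

Draw the pasteuriser's loading carriage fully out to its outer stop and lay the separator sheet squarely on the first layer of white-lidded jars, its bail in line with the rails. Then stand all the gold-lidded jars upright on the sheet in two straight rows, one along each side of the bail, and slide the loaded carriage fully home to the inner stop without upsetting the load. Leave the mustard, the relish and the orange cup where they are.

Things in the scene. Friction and masses are not known exactly. Their poses are not given: they have to be found in the camera images.
- steamer: fixed steam pasteuriser: steel chamber (270 mm wide, top at 325 mm, glass roof) with two loading rails out of its open mouth. Origin on the table under the centre of the loading station, where the deck centre is when drawn fully out; +y runs along the rails away from the chamber, x across. Mouth plane at y = -155 mm, body back to y = -580 mm; opening 250 mm wide, roof underside at 282 mm
- carriage (a joint): position of the loading carriage along its rails in m: 0 = fully home in the chamber on the inner stop, 0.265 = fully drawn out on the outer stop. Slides with about 2.5 N of friction and 8 N s/m of damping, stays where it is left
- push_bar (a point): centre of the carriage's blue push bar: level round bar 14 mm thick, 130 mm long along the steamer's x, on two uprights 120 mm apart, 220 mm above the table and 190 mm outward (steamer +y) from the deck centre, 75 mm clear of the deck. It stays outside the mouth when home. Axes as the steamer's; moves with the carriage
- deck (a point): centre of the top face of the carriage deck, 50 mm above the table; the deck is 190 mm (x) by 230 mm (y) with a 12 mm rim; axes as the steamer's (y outward along the rails). Moves with the carriage
- sheet: perforated aluminium separator sheet, 176 mm (x) by 224 mm (y), 4 mm thick, with a low wire rail round its edge (top 29 mm above the underside); in its middle a fixed lifting bail: blue 8 mm bar along the sheet's y, 70 mm long, axis 24 mm above the underside. About 0.3 kg. Origin: centre of the underside, z up. Starts flat on the table; the same turned half round
- mat: thin blue cloth mat lying flat on the table, 200 mm (x) by 300 mm (y), under 1 mm thick; the filled jars start on it; origin at its centre
- jar1: filled jar of red pepper paste with a gold lid, to be loaded, 56 mm across and 70 mm tall, about 180 g, upright; origin at the centre of its underside, z up. May be absent (None)
- jar2: filled jar of red pepper paste with a gold lid, to be loaded, 56 mm across and 70 mm tall, about 180 g, upright; origin at the centre of its underside, z up. May be absent (None)
- jar3: filled jar of red pepper paste with a gold lid, to be loaded, 56 mm across and 70 mm tall, about 180 g, upright; origin at the centre of its underside, z up. May be absent (None)
- jar4: filled jar of red pepper paste with a gold lid, to be loaded, 56 mm across and 70 mm tall, about 180 g, upright; origin at the centre of its underside, z up. May be absent (None)
- jar5: filled jar of red pepper paste with a gold lid, to be loaded, 56 mm across and 70 mm tall, about 180 g, upright; origin at the centre of its underside, z up. May be absent (None)
- base1: jar with a white lid of the first layer, already standing on the carriage deck, which starts home in the chamber (two rows of three, rows at x = -45 and +45 mm of the deck, spaced 67 mm along y), loose, 56 mm across and 70 mm tall, about 180 g, upright; origin at the centre of its underside, z up
- base2: jar with a white lid of the first layer, already standing on the carriage deck, which starts home in the chamber (two rows of three, rows at x = -45 and +45 mm of the deck, spaced 67 mm along y), loose, 56 mm across and 70 mm tall, about 180 g, upright; origin at the centre of its underside, z up
- base3: jar with a white lid of the first layer, already standing on the carriage deck, which starts home in the chamber (two rows of three, rows at x = -45 and +45 mm of the deck, spaced 67 mm along y), loose, 56 mm across and 70 mm tall, about 180 g, upright; origin at the centre of its underside, z up
- base4: jar with a white lid of the first layer, already standing on the carriage deck, which starts home in the chamber (two rows of three, rows at x = -45 and +45 mm of the deck, spaced 67 mm along y), loose, 56 mm across and 70 mm tall, about 180 g, upright; origin at the centre of its underside, z up
- base5: jar with a white lid of the first layer, already standing on the carriage deck, which starts home in the chamber (two rows of three, rows at x = -45 and +45 mm of the deck, spaced 67 mm along y), loose, 56 mm across and 70 mm tall, about 180 g, upright; origin at the centre of its underside, z up
- base6: jar with a white lid of the first layer, already standing on the carriage deck, which starts home in the chamber (two rows of three, rows at x = -45 and +45 mm of the deck, spaced 67 mm along y), loose, 56 mm across and 70 mm tall, about 180 g, upright; origin at the centre of its underside, z up
- mustard: bystander: jar with yellow lid and yellow content, same shape as the others; origin under its centre
- relish: bystander: jar with green lid and green content, same shape as the others; origin under its centre
- salt_cup: bystander: open orange cup, 72 mm across the rim, 70 mm tall; origin under its centre
Mind the look-alikes: they are no part of the job. What is shaped like the base6 but blue or purple is not meant.

How it is judged (in metres and radians):
On the way, in this order (a step that is already met when the one before it is completed fails the run):
1. the carriage is drawn fully out to its outer stop (within 8 mm) (value of joint carriage above 0.257 m), for 0.2 s.
2. the separator sheet lies released on the first layer, squarely over the deck, with the carriage still out (value of joint carriage above 0.257 m and x of sheet in the frame of deck between -0.016 and 0.016 m and y of sheet in the frame of deck between -0.016 and 0.016 m and z of sheet in the frame of deck between 0.062 and 0.076 m and angle between the y axis of sheet and the y axis of deck, either way round below 0.14 rad and angle between sheet's own z axis and vertical below 0.06 rad and contact force between the fingers and sheet below 0.1 N), for 0.3 s.
3. all gold-lidded jars stand upright on the sheet in the two rows, with the carriage still out (value of joint carriage above 0.257 m and x of sheet in the frame of deck between -0.016 and 0.016 m and y of sheet in the frame of deck between -0.016 and 0.016 m and z of sheet in the frame of deck between 0.062 and 0.076 m and angle between the y axis of sheet and the y axis of deck, either way round below 0.14 rad and angle between sheet's own z axis and vertical below 0.06 rad and (x of jar1 in the frame of sheet between 0.031 and 0.058 m or x of jar1 in the frame of sheet between -0.058 and -0.031 m) and y of jar1 in the frame of sheet between -0.082 and 0.082 m and z of jar1 in the frame of sheet between 0 and 0.01 m and angle between each of jar1, jar2, jar3, jar4, jar5's own z axis and vertical below 0.08 rad and (x of jar2 in the frame of sheet between 0.031 and 0.058 m or x of jar2 in the frame of sheet between -0.058 and -0.031 m) and y of jar2 in the frame of sheet between -0.082 and 0.082 m and z of jar2 in the frame of sheet between 0 and 0.01 m and (x of jar3 in the frame of sheet between 0.031 and 0.058 m or x of jar3 in the frame of sheet between -0.058 and -0.031 m) and y of jar3 in the frame of sheet between -0.082 and 0.082 m and z of jar3 in the frame of sheet between 0 and 0.01 m and (x of jar4 in the frame of sheet between 0.031 and 0.058 m or x of jar4 in the frame of sheet between -0.058 and -0.031 m) and y of jar4 in the frame of sheet between -0.082 and 0.082 m and z of jar4 in the frame of sheet between 0 and 0.01 m and (x of jar5 in the frame of sheet between 0.031 and 0.058 m or x of jar5 in the frame of sheet between -0.058 and -0.031 m) and y of jar5 in the frame of sheet between -0.082 and 0.082 m and z of jar5 in the frame of sheet between 0 and 0.01 m), for 0.3 s.
At the end, for the whole second after the job is handed in: Carriage home within 6 mm; sheet flat on the upright first layer, within 16 mm of the deck centre each way and 0.14 rad of square; each gold-lidded jar present upright on it, 31 to 58 mm either side of its centre line, within 82 mm of the middle along the row; all at rest and released (value of joint carriage below 0.006 m and x of sheet in the frame of deck between -0.016 and 0.016 m and y of sheet in the frame of deck between -0.016 and 0.016 m and z of sheet in the frame of deck between 0.062 and 0.076 m and angle between the y axis of sheet and the y axis of deck, either way round below 0.14 rad and angle between sheet's own z axis and vertical below 0.06 rad and (x of jar1 in the frame of sheet between 0.031 and 0.058 m or x of jar1 in the frame of sheet between -0.058 and -0.031 m) and y of jar1 in the frame of sheet between -0.082 and 0.082 m and z of jar1 in the frame of sheet between 0 and 0.01 m and angle between each of jar1, jar2, jar3, jar4, jar5's own z axis and vertical below 0.08 rad and (x of jar2 in the frame of sheet between 0.031 and 0.058 m or x of jar2 in the frame of sheet between -0.058 and -0.031 m) and y of jar2 in the frame of sheet between -0.082 and 0.082 m and z of jar2 in the frame of sheet between 0 and 0.01 m and (x of jar3 in the frame of sheet between 0.031 and 0.058 m or x of jar3 in the frame of sheet between -0.058 and -0.031 m) and y of jar3 in the frame of sheet between -0.082 and 0.082 m and z of jar3 in the frame of sheet between 0 and 0.01 m and (x of jar4 in the frame of sheet between 0.031 and 0.058 m or x of jar4 in the frame of sheet between -0.058 and -0.031 m) and y of jar4 in the frame of sheet between -0.082 and 0.082 m and z of jar4 in the frame of sheet between 0 and 0.01 m and (x of jar5 in the frame of sheet between 0.031 and 0.058 m or x of jar5 in the frame of sheet between -0.058 and -0.031 m) and y of jar5 in the frame of sheet between -0.082 and 0.082 m and z of jar5 in the frame of sheet between 0 and 0.01 m and angle between each of base1, base2, base3, base4, base5, base6's own z axis and vertical below 0.1 rad and z of base1 in the frame of deck between -0.005 and 0.008 m and z of base2 in the frame of deck between -0.005 and 0.008 m and z of base3 in the frame of deck between -0.005 and 0.008 m and z of base4 in the frame of deck between -0.005 and 0.008 m and z of base5 in the frame of deck between -0.005 and 0.008 m and z of base6 in the frame of deck between -0.005 and 0.008 m and linear speed of each of sheet, jar1, jar2, jar3, jar4, jar5 below 0.02 m/s and contact force between the fingers and sheet below 0.1 N); the robot touches nothing.
It fails at once if a bystander (mustard, relish or cup) was moved by more than 3 cm (distance of any of mustard, relish, salt_cup from where it was at the start of the episode above 0.03 m).
Of jar1, jar2, jar3, jar4, jar5 only 3 to 5 are there at a start; the rules pass over those that are not, and their reading is None.
At some moment in a run one of jar1, jar2, jar3, jar4, jar5 may be knocked a few centimetres aside while the robot is not near it.
It also fails if it takes over 210 s, if anything falls off the work surface, if the arm or the gripper's body presses on something with over 40 N, if the wrist force passes 120 N, or if a joint passes its speed limit or range.

ROBOT

A 6-joint arm with a two-finger parallel gripper is mounted at the origin on the work surface. World frame = base frame: x ahead of the robot, y to its left, z up, the work surface at z = 0. Lengths are in mm, angles in rad, forces in N, time in s.
With the tool pointing down it reaches from about 300 to 875 mm from the base axis. Payload 6.4 kg.
Tool frame: the origin (TCP) lies between the finger pads; the fingertips stand 17 mm ahead of it and the grasp point (between the pads) lies 2 mm behind it; z points along the fingers, y is the direction in which the jaws open and shut (so a half turn about z gives the same grasp; the last joint's range is limited). The gripper opens to 88 mm and grips with 3 to 60 N. Pads are 18 mm wide; open, the fingers measure 123 mm over their backs; the gripper's body (75 mm by 187 mm) begins 45 mm behind the grasp point.
Start: joints at [-1.455, 0.181, 1.607, -0, 1.354, -0.206], TCP at [181.874, -545.493, 255.714] pointing down, gripper open.
Joint ranges: [-2.99, 2.99], [-0.89, 2.07], [0.3, 2.58], [-1.14, 4.28], [0, 2.63], [-3.12, 3.12]. Speed limits (rad/s): [2.57, 2.57, 3.01, 3.14, 3.14, 3.14].

INTERFACE

Orientations are given as a unit quaternion [w, x, y, z].
In Python, from rig import env gives the robot as it stands.
- The arm moves only by the shell command python3 -m handwheel 'ROWS'. ROWS is text: rows parted by semicolons, each of 7 numbers parted by spaces: the finger opening in m, from 0 to 0.0881, then the shift along the tool's x, y, z in m, then the turn, a rotation vector about the tool's x, y, z in rad. In form: grip tx ty tz ax ay az; .... A call has 1 to 20 rows; each row is the pose to reach, as a shift and turn from the pose measured when the call began, along the tool's axes at that moment; what a row does not reach only later rows make up. A row lasts 1/12 s, in which the tool goes at most 41.7 mm and 7.16 degrees, less where a joint would pass 70% of its speed; a pose out of reach is approached as far as the arm can. A call with a gripper value outside its range is refused whole. The fingers move at their own pace and stop on an object; the grip force is fixed at half the most. Time passes only in rows, so rows that repeat a pose let the fingers close. It gives the time, the measured TCP pose, the force and the opening at its end, in the units of the state.
- env.observe(): the state, without advancing time (a new reading comes with each control period).
- env.camera(name): name is "scene" or "top"; returns (picture, depth): 400x640x3 uint8, blue, green, red; 400x640 float32, mm along the optical axis (not along the pixel's ray), 0 where there is no reading.
- env.camera_model(name): a dict with "K" (3x3 intrinsics, pixels), "eye" and "orientation" of the camera in the world. Camera axes: x right, y down, z forward; pixel columns grow to the right and rows downward; lengths in mm; the calibration is good to about 2 mm. A picture is of the moment at which its call begins. camera_model takes no time and is no camera call.
- env.sign_off(): hands the job in, once; it reports no verdict.
Trained networks look in the newest picture that a camera, given by its name, has taken for a name from the list of things; names that differ only in an ending like _2 or _b are one class to them, and where a whole thing is asked for, a point or a joint stands for the part that bears it (a point fixed in the world has none). Each returns a list of dicts, best first, with "p" (0 to 1); they miss things now and then, are a little off and sometimes report something else, mostly with a low value. They report only what shows in the picture. A call takes as long as a camera call. They do not tell look-alikes from the thing itself.
- env.spot_in(camera, target): "centre" ([x, y, z] in mm, in world coordinates, good to about 4 mm: the middle of the surface that is visible of it).
- env.cut_out(camera, target): "region" (400x640 bool, what is visible of it).
The state is a dict: "time_s": time; "joint_positions": joint angles; "joint_vel": joint speeds; "tau": joint torques, N m; "position": TCP position; "ee_rot": TCP orientation; "wrist_force": force on the tool from outside, world axes, zero at the start; "torque": the same for the moment, N m; "width": opening from 0.0 (shut) to 1.0 (fully open).
Only numpy, scipy, OpenCV 4.12 (cv2) and the standard library are available. Lean on these libraries where they do the work, as an engineer would, in place of code of your own. Each camera call takes 0.05 s, during which the arm holds its last target.

## Working session

There is one attempt and no reset: what is moved stays moved. The work goes in short steps, Python scripts to look and compute and a shell command to move; the robot and the scene stay as the last step left them, time stands still between calls to the robot, and variables do not carry over. Pictures are saved under pics/ and viewed, and the job is handed in when it is done.

```bash
ls; mkdir -p pics
python3 - <<'E'
from rig import env
import cv2
print(env.observe())
for n in("scene","top"):
    p,d=env.camera(n); cv2.imwrite(f"pics/{n}0.png",p); print(n,env.camera_model(n))
E
```

```text
pics
{'time_s': 0.0, 'joint_positions': array([-1.45529809e+00,  1.81512645e-01,  1.60797416e+00,  2.20192511e-05,
        1.35382566e+00, -2.06313313e-01]), 'joint_vel': array([-4.34366497e-04,  3.61794306e-04,  7.52126371e-06, -1.36515871e-03,
       -9.07825052e-05,  2.43534138e-04]), 'tau': array([-1.90168947e-03, -4.33877885e+01, -3.41850722e+01,  6.98801363e-02,
        3.87626141e-02, -1.14205443e-04]), 'position': array([ 181.82098579, -544.97037561,  254.84245184]), 'ee_rot': array([-8.58530876e-04,  9.87082588e-01,  1.60209940e-01,  4.97711318e-05]), 'wrist_force': array([ 0.68571843, -0.44667888, -0.15365853]), 'torque': array([ 0.02497759, -0.02489932,  0.01315661]), 'width': 1.0008531199349504}
scene {'K': array([[414.41397875,   0.        , 321.01582032],
       [  0.        , 414.41397875, 199.04313589],
       [  0.        ,   0.        ,   1.        ]]), 'eye': array([1113.45921737,  561.20500812, 1179.86947421]), 'orientation': array([-0.11113998,  0.35278414,  0.87884913, -0.30135603])}
top {'K': array([[406.23113245,   0.        , 316.28824139],
       [  0.        , 406.23113245, 200.86225356],
       [  0.        ,   0.        ,   1.        ]]), 'eye': array([ 358.45807341,   -2.87192232, 1439.11751741]), 'orientation': array([-0.05321813,  0.70826722, -0.70062456,  0.06819527])}
```

View pics/scene0.png

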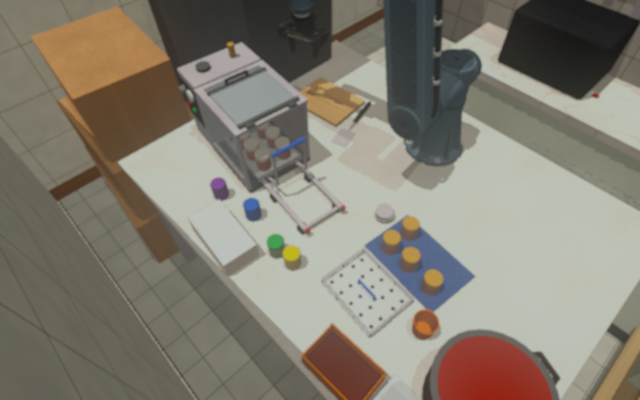

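View pics/top0.png

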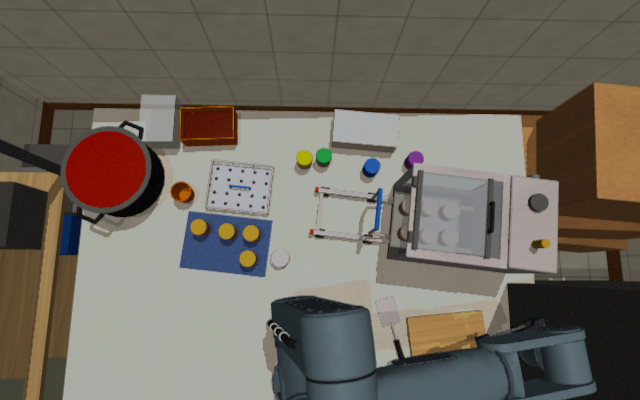

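The top view shows four gold lids on the mat at (199,227), (227,231), (251,233) and (248,259). The sheet is at (240,187), the bar at (379,210) and the chamber on the right. A lone white item sits at (280,258).

```bash
cat > h.py <<'E'
from rig import env
import cv2, numpy as np
from scipy.spatial.transform import Rotation as R
def q2R(q): return R.from_quat([q[1],q[2],q[3],q[0]]).as_matrix()
class Cam:
    def __init__(s,n,save=None):
        s.n=n; s.p,s.d=env.camera(n); m=env.camera_model(n); s.K=m["K"];s.e=np.array(m["eye"]);s.R=q2R(m["orientation"])
        if save: cv2.imwrite(f"pics/{save}.png",s.p)
        v,u=np.mgrid[0:400,0:640]
        r=np.stack([(u-s.K[0,2])/s.K[0,0],(v-s.K[1,2])/s.K[1,1],np.ones_like(u,float)],-1)
        s.rays=r@s.R.T
        s.X=s.rays*s.d[...,None]+s.e   # world xyz per pixel
    def atz(s,u,v,z):
        r=s.R@np.array([(u-s.K[0,2])/s.K[0,0],(v-s.K[1,2])/s.K[1,1],1]); return s.e+r*(z-s.e[2])/r[2]
    def proj(s,P):
        c=s.R.T@(np.asarray(P,float)-s.e); return (s.K@c)[:2]/c[2]
    def crop(s,name,u0,v0,u1,v1,k=4):
        cv2.imwrite(f"pics/{name}.png",cv2.resize(s.p[v0:v1,u0:u1],None,fx=k,fy=k,interpolation=cv2.INTER_CUBIC))
def gold(c):
    h=cv2.cvtColor(c.p,cv2.COLOR_BGR2HSV); m=cv2.inRange(h,(10,120,80),(24,255,255))
    z=c.X[...,2]; m=m&((z>20)&(z<250)).astype(np.uint8)*255
    n,l,st,ce=cv2.connectedComponentsWithStats(m)
    return [(ce[i].round(1),st[i,4],np.median(c.X[l==i],0).round(1)) for i in range(1,n) if st[i,4]>25]
def blue(c):
    h=cv2.cvtColor(c.p,cv2.COLOR_BGR2HSV); m=cv2.inRange(h,(100,150,100),(120,255,255))
    n,l,st,ce=cv2.connectedComponentsWithStats(m)
    out=[]
    for i in range(1,n):
        if st[i,4]<15: continue
        P=c.X[l==i]; P=P[np.isfinite(P).all(1)]; q=P[:,:2]-P[:,:2].mean(0); w,V=np.linalg.eigh(q.T@q/len(q))
        out.append((ce[i].round(1),st[i,4],np.median(P,0).round(1),"ang",round(float(np.degrees(np.arctan2(V[1,1],V[0,1]))),1),"len",round(float(4*np.sqrt(w[1])),0)))
    return out
def ring(c,u,v): return c.X[v,u].round(1)
E
python3 - <<'E'
from h import *
c=Cam("top"); s=Cam("scene")
print("top gold",*gold(c),sep="\n"); print("sc gold",*gold(s),sep="\n")
print("top blue",*blue(c),sep="\n");print("sc blue",*blue(s),sep="\n")
for u,v in [(312,233),(316,190),(340,240),(340,193),(400,180),(395,250),(240,187),(300,300),(280,258),(182,192)]: print(u,v,ring(c,u,v))
c.crop("c1",170,140,330,290); c.crop("c2",300,150,460,270); s.crop("c3",230,110,390,240)
for n in("sheet","push_bar","mat","jar1","base1","steamer"): print(n,[(np.round(o["centre"],0),round(o["p"],2)) for o in env.spot_in("top",n)][:7])
E
```

```text
top gold
(array([595.9,  86.9]), np.int32(27), array([ 944.3, -914.3,  249. ]))
(array([607.7,  87.2]), np.int32(33), array([ 942.6, -952.5,  249.1]))
(array([624.9,  89.4]), np.int32(83), array([  939.2, -1004.7,   248.7]))
(array([614.3, 149.1]), np.int32(1625), array([ 743.9, -944.2,  248.5]))
(array([597.4,  96.8]), np.int32(34), array([ 912.3, -914.9,  248.6]))
(array([206.6, 123.6]), np.int32(343), array([863.7, 354.5,  70.9]))
(array([623.9, 135. ]), np.int32(41), array([ 788.7, -984.8,  248.3]))
(array([628.6, 151.4]), np.int32(206), array([ 728.1, -995.6,  248.4]))
(array([626.2, 165.4]), np.int32(28), array([ 686.5, -979.4,  248.5]))
(array([179.1, 192.1]), np.int32(149), array([621.8, 451.6,  62.7]))
(array([198.3, 226.5]), np.int32(210), array([503.9, 365.8,  68.8]))
(array([226.4, 230.9]), np.int32(211), array([489.9, 270.9,  68.8]))
(array([250.8, 232.9]), np.int32(206), array([484. , 188.3,  68.9]))
(array([247.5, 258.3]), np.int32(212), array([400.3, 195.9,  69.3]))
(array([472.5, 316.9]), np.int32(35), array([ 211. , -569.6,   22. ]))
(array([412.8, 322.3]), np.int32
[... 1542 characters left out ...]
2 233 [489.3 -17.8  35.8]
316 190 [639.7 -30.1  42.8]
340 240 [ 469.  -117.7   -1.4]
340 193 [ 632.3 -115.2   31.8]
400 180 [ 663.6 -310.7  113. ]
395 250 [ 434.7 -308.5   18.2]
240 187 [651.1 239.2  22.2]
300 300 [290.3  13.6 433.3]
280 258 [402.6  90.7  34.9]
182 192 [633.6 447.6   5.1]
sheet [(array([652., 246.,  12.]), 0.77)]
push_bar [(array([ 536., -299.,   48.]), 0.57)]
mat []
jar1 [(array([483., 187.,  67.]), 0.8), (array([489., 272.,  74.]), 0.65), (array([498., 359.,  71.]), 0.65)]
base1 [(array([ 758., -368.,   68.]), 0.75), (array([ 488., -314.,  119.]), 0.7), (array([ 719., -222.,   72.]), 0.7), (array([ 575., -327.,  120.]), 0.58)]
steamer [(array([ 510., -467.,  303.]), 0.79)]
```

View pics/c1.png

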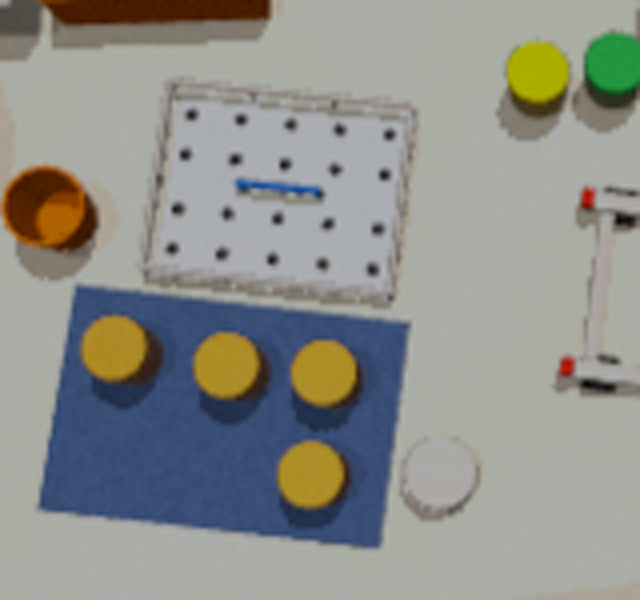

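View pics/c2.png

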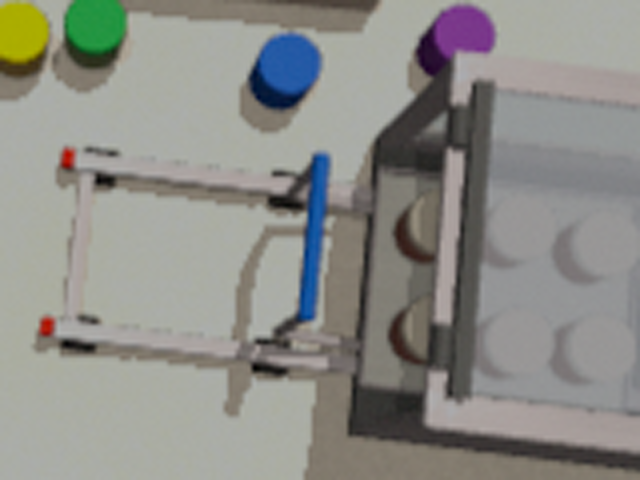

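View pics/c3.png

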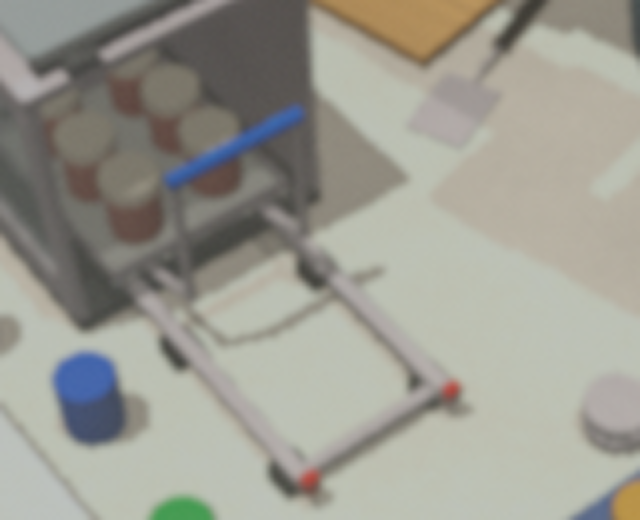

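Run:
```python
from h import *
c=Cam("top"); s=Cam("scene")
def pr(n,a,b,z,cam=c):
    A=cam.atz(*a,z);B=cam.atz(*b,z);d=B-A;print(n,A.round(1),B.round(1),"mid",((A+B)/2).round(1),"len",np.linalg.norm(d).round(1),"ang",np.degrees(np.arctan2(d[1],d[0])).round(2))
pr("bar",(380.1,189),(376.8,229.7),222)
s4=lambda x,y:(230+x/4-.4,110+y/4-.4)
pr("bar sc",s4(172,180),s4(298,114),222,s)
# fit lines on bluish pixels subpixel
for cam,z,box in((c,222,(365,180,392,238)),(s,222,(265,130,312,162))):
    h=cv2.cvtColor(cam.p,cv2.COLOR_BGR2HSV); m=cv2.inRange(h,(95,100,60),(125,255,255)); u0,v0,u1,v1=box
    k=np.zeros_like(m);k[v0:v1,u0:u1]=1;m=m*k
    vs,us=np.nonzero(m); W=np.array([cam.atz(u,v,z)[:2] for u,v in zip(us,vs)])
    vx,vy,x0,y0=cv2.fitLine(W.astype(np.float32),cv2.DIST_HUBER,0,.01,.01).ravel()
    t=(W-[x0,y0])@[vx,vy]; print("bar fit",cam.n,len(W),np.degrees(np.arctan2(vy,vx)).round(2),"mid",(np.array([x0,y0])+np.array([vx,vy])*(t.min()+t.max())/2).round(1),"len",np.ptp(t).round(1))
def t4(x,y): return (300+x/4-.4,150+y/4-.4)
pr("railA",t4(90,160),t4(350,198),40); pr("railB",t4(70,328),t4(345,364),40)
def s1(x,y): return (170+x/4-.4,140+y/4-.4)
pr("bail",s1(238,184),s1(322,193),25)
for n,a,b in(("L",(172,86),(147,274)),("R",(413,108),(390,300)),("T",(172,86),(413,108)),("B",(147,274),(390,300))): pr("sheet"+n,s1(*a),s1(*b),27)
# sheet points by mask: cut_out
for cam in(c,s):
    o=env.cut_out(cam.n,"sheet")
    if o:
        g=o[0]["region"]; P=np.array([cam.atz(u,v,15)[:2] for v,u in zip(*np.nonzero(g))]).astype(np.float32)
        print(cam.n,o[0]["p"],g.sum(),cv2.minAreaRect(P))
# rail end stop
for x,y in((68,158),(47,326)): print("end",c.atz(*t4(x,y),40).round(1))
# chamber roof front etc
for u,v in((417,170),(410,245),(430,168),(510,180)): print(u,v,ring(c,u,v))
```

```text
bar [ 609.4 -223.3  222. ] [ 484.1 -211.   222. ] mid [ 546.7 -217.2  222. ] len 125.9 ang 174.42
bar sc [ 609.2 -220.2  222. ] [ 487.6 -205.4  222. ] mid [ 548.4 -212.8  222. ] len 122.5 ang 173.06
bar fit top 172 -6.62 mid [ 548.9 -215.9] len 128.0
bar fit scene 141 -5.42 mid [ 548.1 -213.7] len 127.7
railA [642.  -51.6  40. ] [ 611.  -280.3   40. ] mid [ 626.5 -165.9   40. ] len 230.8 ang -97.71
railB [494.  -35.3  40. ] [ 465.5 -272.9   40. ] mid [ 479.7 -154.1   40. ] len 239.3 ang -96.84
bail [655.1 277.4  25. ] [648. 203.  25.] mid [651.5 240.2  25. ] len 74.7 ang -95.47
sheetL [743.2 339.6  27. ] [573.2 352.5  27. ] mid [658.2 346.1  27. ] len 170.4 ang 175.68
sheetR [726.1 124.5  27. ] [552.9 139.9  27. ] mid [639.5 132.2  27. ] len 173.9 ang 174.93
sheetT [743.2 339.6  27. ] [726.1 124.5  27. ] mid [734.6 232.1  27. ] len 215.8 ang -94.53
sheetB [573.2 352.5  27. ] [552.9 139.9  27. ] mid [563.1 246.2  27. ] len 213.6 ang -95.48
top 0.86 3181 ((655.748779296875, 243.16070556640625), (231.9085693359375, 182.88516235351562), 85.10726928710938)
scene 0.67 4306 ((655.0907592773438, 246.19921875), (233.3046875, 187.18577575683594), 85.05933380126953)
end [643.6 -32.2  40. ]
end [495.5 -15.4  40. ]
417 170 [ 653.5 -320.3  290.3]
410 245 [ 434.5 -292.5  292.2]
430 168 [ 659.4 -358.   292.9]
510 180 [ 626.8 -592.   292.6]
```

```bash
cat >> h.py <<'E'
YAW=83.2
uy=np.array([np.cos(np.radians(YAW)),np.sin(np.radians(YAW))]); ux=np.array([uy[1],-uy[0]])
O=np.array([548.5,-215.])+ (265-190)*uy   # steamer origin, world
def st(x,y): return O+x*ux+y*uy
def to(*ts):
    """each t=(x,y,z,yawdeg of tool x[,tilt]) print tool-frame rows"""
    o=env.observe(); p=np.array(o["position"]); R0=q2R(o["ee_rot"])
    print("t",round(o["time_s"],2),"at",p.round(1),"yaw",np.degrees(np.arctan2(R0[1,0],R0[0,0])).round(1),"F",np.round(o["wrist_force"],1),"w",round(o["width"]*88.1,1),"j6",round(o["joint_positions"][5],2))
    for t in ts:
        a=np.radians(t[3]); Rt=np.array([[np.cos(a),np.sin(a),0],[np.sin(a),-np.cos(a),0],[0,0,-1.]])
        d=R0.T@(np.array(t[:3],float)-p)/1000; r=R.from_matrix(R0.T@Rt).as_rotvec()
        print(t,"->",d.round(4),r.round(3))
E
python3 - <<'E'
from h import *
s=Cam("scene"); s.crop("g1",260,0,360,70,7)
print("O",O,st(0,-155), st(0,190))
print(st(0,-75),st(0,-102))
a=st(0,-103)
to((182,-545,420,18.4),(*a,420,83.2),(*a,222,83.2))
E
```

```text
O [ 557.38029762 -140.52758689] [ 539.02768254 -294.43724065] [579.8770516   48.13585965]
[ 548.5 -215. ] [ 545.30309286 -241.81006872]
t 0.75 at [ 181.9 -545.5  255.7] yaw 18.4 F [0.4 0.3 1.1] w 88.2 j6 -0.21
(182, -545, 420, 18.4) -> [ 0.0003 -0.0004 -0.1643] [ 0.    -0.     0.001]
(np.float64(545.1846888874179), np.float64(-242.80303422698302), 420, 83.2) -> [ 0.4404 -0.1723 -0.1643] [ 0.    0.   -1.13]
(np.float64(545.1846888874179), np.float64(-242.80303422698302), 222, 83.2) -> [ 0.4404 -0.1723  0.0337] [ 0.    0.   -1.13]
```

View pics/g1.png

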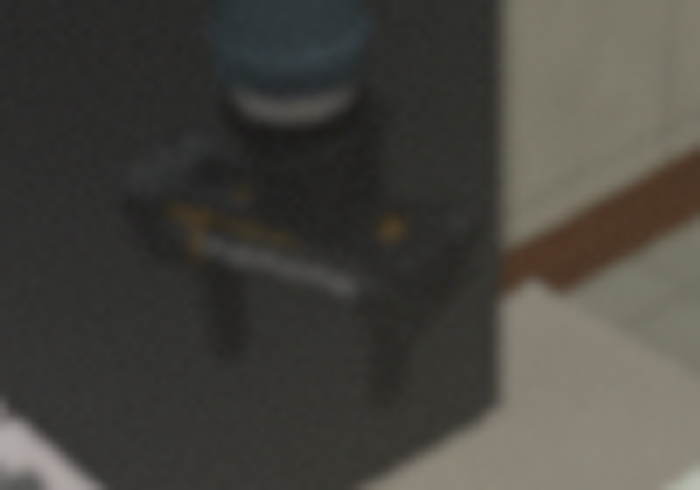

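The gripper body is long along the jaw direction, so hooking the bar with the jaws across the rails keeps clear of the chamber.

```bash
python3 -m handwheel '0 0 0 -0.08 0 0 0; 0 0 0 -0.164 0 0 0; 0 0 0 -0.164 0 0 0; 0 0 0 -0.164 0 0 0; 0 0 0 -0.164 0 0 0; 0 0.44 -0.172 -0.164 0 0 -1.13; 0 0.44 -0.172 -0.164 0 0 -1.13; 0 0.44 -0.172 -0.164 0 0 -1.13; 0 0.44 -0.172 -0.164 0 0 -1.13; 0 0.44 -0.172 -0.164 0 0 -1.13; 0 0.44 -0.172 -0.164 0 0 -1.13; 0 0.44 -0.172 -0.164 0 0 -1.13; 0 0.44 -0.172 -0.164 0 0 -1.13; 0 0.44 -0.172 -0.164 0 0 -1.13; 0 0.44 -0.172 -0.164 0 0 -1.13; 0 0.44 -0.172 -0.164 0 0 -1.13; 0 0.44 -0.172 -0.164 0 0 -1.13; 0 0.44 -0.172 -0.164 0 0 -1.13; 0 0.44 -0.172 -0.164 0 0 -1.13; 0 0.44 -0.172 -0.164 0 0 -1.13'
python3 - <<'E'
from h import *
a=st(0,-103)
to((*a,420,83.2),(*a,222,83.2))
s=Cam("scene","s2");
E
```

```text
time_s: 2.42
position: [544.1, -244.1, 419.5]
ee_rot: [-0.0, 0.748, 0.663, -0.0]
wrist_force: [-0.2, -0.7, -0.3]
width: 0.003
t 2.42 at [ 544.1 -244.1  419.5] yaw 83.1 F [-0.2 -0.7 -0.3] w 0.3 j6 -0.5
(np.float64(545.1846888874179), np.float64(-242.80303422698302), 420, 83.2) -> [ 0.0014  0.0009 -0.0005] [-0.001  0.    -0.001]
(np.float64(545.1846888874179), np.float64(-242.80303422698302), 222, 83.2) -> [0.0015 0.0011 0.1975] [-0.001  0.    -0.001]
```

View pics/s2.png

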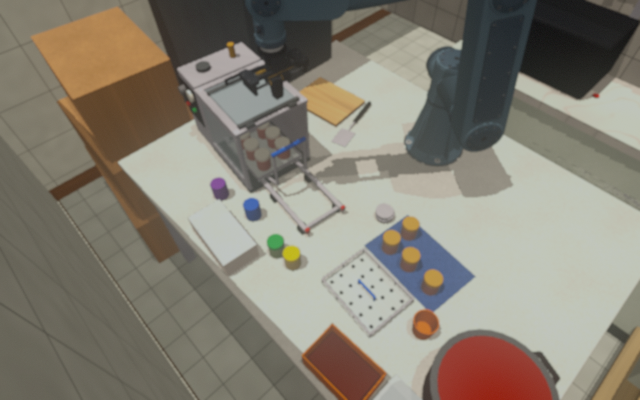

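The gripper hangs above the gap by the mouth at about (277,90). The bar is visible at (288,147). I'll descend in two steps.

```bash
python3 -m handwheel '0 0.002 0.001 0.04 0 0 0; 0 0.002 0.001 0.08 0 0 0; 0 0.002 0.001 0.1 0 0 0; 0 0.002 0.001 0.12 0 0 0; 0 0.002 0.001 0.13 0 0 0; 0 0.002 0.001 0.14 0 0 0; 0 0.002 0.001 0.15 0 0 0;0 0.002 0.001 0.15 0 0 0'
python3 - <<'E'
from h import *
s=Cam("scene"); s.crop("s3",220,50,360,200,4)
s=Cam("top"); s.crop("t3",330,140,470,260,5)
E
```

```text
time_s: 3.13
position: [544.4, -242.9, 268.3]
ee_rot: [-0.001, 0.749, 0.663, -0.001]
wrist_force: [-1.2, -0.2, -0.8]
width: 0.003
```

View pics/s3.png

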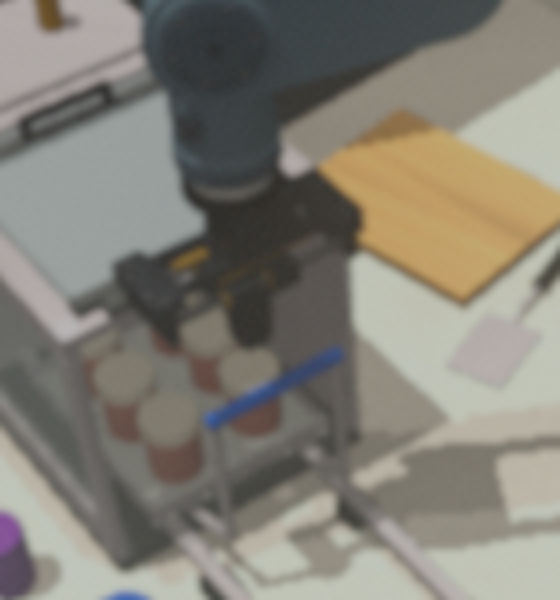

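View pics/t3.png

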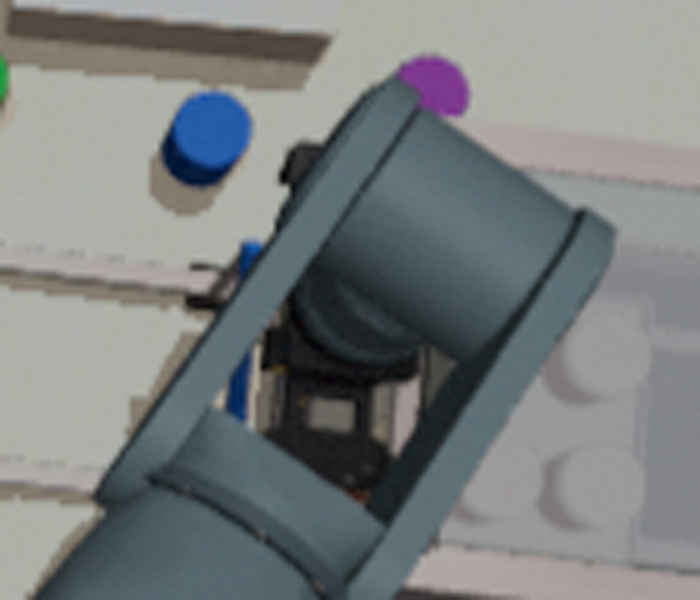

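Run:
```python
from h import *
for n in("scene","top"):
    c=Cam(n); X=c.X; Y=(X[...,:2]-O)@uy; Xs=(X[...,:2]-O)@ux
    h=cv2.cvtColor(c.p,cv2.COLOR_BGR2HSV)
    m=(Y<-130)&(Y>-330)&(abs(Xs)<170)&(X[...,2]>340)
    print(n,m.sum(),np.percentile(X[...,2][m],[0,2,10,50]) if m.any() else "")
    m=(Y<-40)&(Y>-150)&(abs(Xs)<110)&(X[...,2]>290)&(X[...,2]<430)
    print("  gripper ys range",np.percentile(Y[m],[1,50,99]),np.percentile(Xs[m],[1,99]))
c=Cam("scene")
```

```text
scene 247 [343.60000845 358.69285338 572.88747201 603.31321915]
  gripper ys range [-131.69281495  -80.15907587  -64.87812737] [-89.82481206  93.83327789]
top 516 [356.18805638 359.97190777 585.29877481 606.81498248]
  gripper ys range [-137.50379342  -96.1154002   -70.38246189] [-91.12379915  91.42853816]
```

```bash
python3 -m handwheel '0 0.001 0 0.015 0 0 0; 0 0.001 0 0.025 0 0 0; 0 0.001 0 0.035 0 0 0; 0 0.001 0 0.045 0 0 0; 0 0.001 0 0.045 0 0 0'
python3 -m handwheel '0 0.005 0 0 0 0 0; 0 0.01 0 0 0 0 0; 0 0.015 0 0 0 0 0; 0 0.02 0 0 0 0 0'
```

```text
time_s: 3.8
position: [544.7, -241.3, 223.2]
ee_rot: [-0.001, 0.748, 0.663, -0.001]
wrist_force: [-0.2, 0.6, -0.0]
width: 0.008
time_s: 4.13
position: [547.0, -221.3, 223.4]
ee_rot: [-0.001, 0.748, 0.663, -0.001]
wrist_force: [-1.2, -3.0, -2.0]
width: 0.005
```

```bash
python3 -m handwheel '0 0.004 0 0 0 0 0; 0 0.009 0 0 0 0 0; 0 0.016 0 0 0 0 0; 0 0.025 0 0 0 0 0; 0 0.035 0 0 0 0 0; 0 0.046 0 0 0 0 0; 0 0.058 0 0 0 0 0; 0 0.07 0 0 0 0 0; 0 0.082 0 0 0 0 0; 0 0.094 0 0 0 0 0; 0 0.106 0 0 0 0 0; 0 0.118 0 0 0 0 0; 0 0.130 0 0 0 0 0; 0 0.142 0 0 0 0 0; 0 0.153 0 0 0 0 0; 0 0.163 0 0 0 0 0; 0 0.172 0 0 0 0 0; 0 0.18 0 0 0 0 0; 0 0.186 0 0 0 0 0; 0 0.19 0 0 0 0 0'
python3 - <<'E'
from h import *
to((*st(0,174),223,83.2))
s=Cam("scene"); s.crop("s4",200,80,380,240,4)
E
```

```text
time_s: 5.8
position: [570.1, -31.8, 223.3]
ee_rot: [-0.001, 0.748, 0.663, -0.001]
wrist_force: [-1.2, -2.7, 0.3]
width: 0.004
t 5.8 at [570.1 -31.8 223.3] yaw 83.1 F [-1.2 -2.7  0.3] w 0.4 j6 -0.14
(np.float64(577.9825881083187), np.float64(32.24841151852772), 223, 83.2) -> [0.0645 0.0001 0.0003] [-0.002  0.    -0.002]
```

View pics/s4.png

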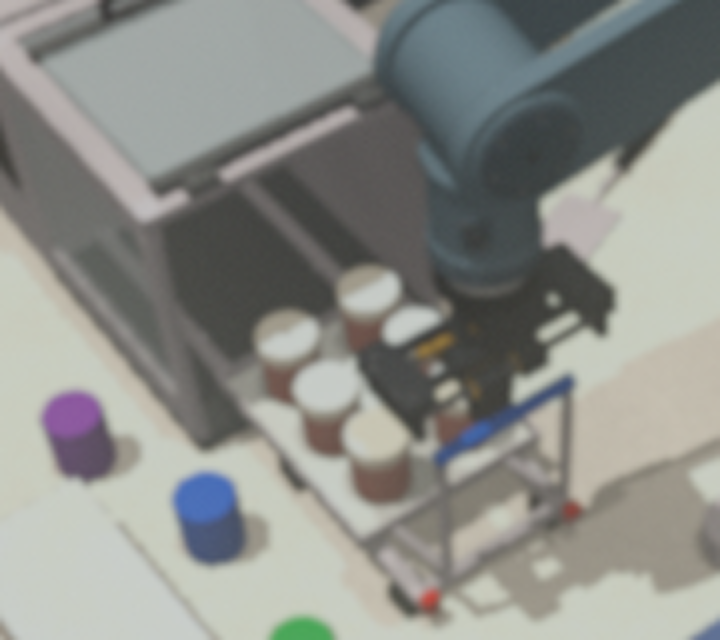

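The carriage is coming out with the jars upright. I'll continue about 60 mm more, then creep.

```bash
python3 -m handwheel '0 0.004 0 0 0 0 0; 0 0.009 0 0 0 0 0; 0 0.016 0 0 0 0 0; 0 0.024 0 0 0 0 0; 0 0.032 0 0 0 0 0; 0 0.039 0 0 0 0 0; 0 0.044 0 0 0 0 0; 0 0.049 0 0 0 0 0; 0 0.053 0 0 0 0 0; 0 0.056 0 0 0 0 0'
python3 -m handwheel '0 0.003 0 0 0 0 0; 0 0.006 0 0 0 0 0'
python3 -m handwheel '0 0.003 0 0 0 0 0; 0 0.005 0 0 0 0 0'
```

```text
time_s: 6.68
position: [576.9, 24.9, 223.3]
ee_rot: [-0.001, 0.748, 0.664, -0.0]
wrist_force: [-1.6, -2.0, 0.4]
width: 0.007
time_s: 6.85
position: [577.6, 31.2, 223.3]
ee_rot: [-0.001, 0.748, 0.664, -0.0]
wrist_force: [-1.6, -3.0, 1.0]
width: 0.003
time_s: 7.02
position: [577.8, 32.3, 223.4]
ee_rot: [0.001, 0.748, 0.663, -0.004]
wrist_force: [-7.0, -24.4, 2.2]
width: 0.006
```

It hit the outer stop (24 N). I'll back off and rise, then look.

```bash
python3 -m handwheel '0 -0.005 0 0 0 0 0; 0 -0.012 0 0 0 0 0; 0 -0.014 0 -0.03 0 0 0; 0 -0.014 0 -0.07 0 0 0; 0.08 -0.014 0 -0.11 0 0 0; 0.08 -0.014 0 -0.11 0 0 0; 0.08 0.2 0.2 -0.12 0 0 0; 0.08 0.2 0.2 -0.12 0 0 0; 0.08 0.2 0.2 -0.12 0 0 0; 0.08 0.2 0.2 -0.12 0 0 0; 0.08 0.2 0.2 -0.12 0 0 0; 0.08 0.2 0.2 -0.12 0 0 0; 0.08 0.2 0.2 -0.12 0 0 0; 0.08 0.2 0.2 -0.12 0 0 0'
```

```text
time_s: 8.18
position: [804.6, 213.4, 332.6]
ee_rot: [-0.001, 0.747, 0.665, -0.005]
wrist_force: [-0.9, -1.0, -4.1]
width: 0.741
```

Run:
```python
from h import *
to()
c=Cam("top","t5"); s=Cam("scene","s5")
print(st(0,0))
print("blue",*blue(c),*blue(s),sep="\n"); print(*[g for g in gold(c)+gold(s) if g[2][1]>100],sep="\n")
```

```text
t 8.18 at [804.6 213.4 332.6] yaw 83.4 F [-0.9 -1.  -4.1] w 65.3 j6 0.23
[ 557.38029762 -140.52758689]
blue
(array([371.8, 165.8]), np.int32(175), array([ 723. , -223.7,   69.8]), 'ang', 150.2, 'len', 53.0)
(array([291.5, 198.2]), np.int32(148), array([577. ,  47.5, 225.6]), 'ang', 173.2, 'len', 146.0)
(array([250.8, 203.8]), np.int32(81), array([ 725.2, -219.7,   68.5]), 'ang', 138.9, 'len', 41.0)
(array([180.2, 127.1]), np.int32(69), array([858.4, 448.8,  68.5]))
(array([206.4, 106.9]), np.int32(28), array([928.3, 359.7,  72. ]))
(array([178.1, 191. ]), np.int32(160), array([628.8, 453.6,  58.7]))
(array([256.8, 232. ]), np.int32(32), array([487.9, 168.1,  69.6]))
(array([410.1, 223.6]), np.int32(168), array([405.1, 201.5,  68.5]))
(array([391.2, 237.5]), np.int32(188), array([488.3, 194. ,  68.5]))
(array([410.7, 255.1]), np.int32(194), array([494.3, 276.4,  68.9]))
(array([432.7, 278.3]), np.int32(248), array([508.4, 370.2,  69.2]))
(array([425.4, 322.4]), np.int32(365), array([610.8, 435.1,  51.4]))
(array([340.2, 364.6]), np.int32(978), array([876. , 348.8,  56.7]))
```

View pics/t5.png

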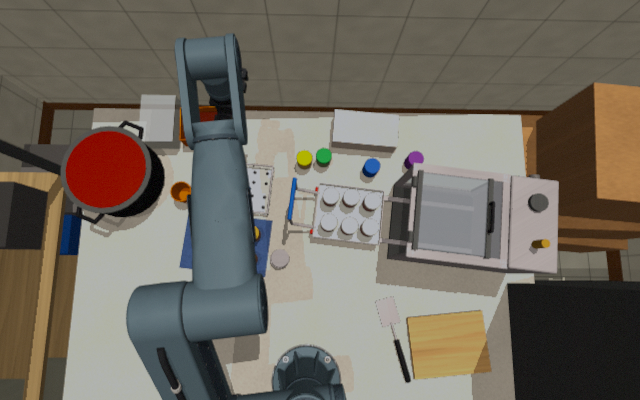

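View pics/s5.png

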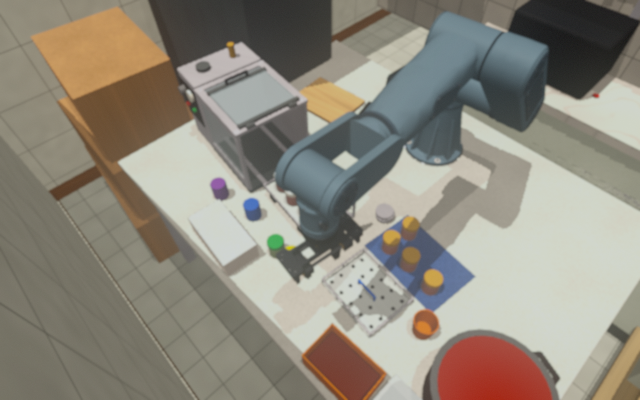

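The carriage is out, with six white lids at (328–372,198–229) in the top view. I'll measure the deck from the lids and the bar.

Run:
```python
from h import *
c=Cam("top")
z=c.X[...,2]; loc=(c.X[...,:2]-O); 
m=((abs(z-120)<6)&(abs(loc@ux)<110)&(abs(loc@uy)<125)).astype(np.uint8)
m=cv2.erode(m,np.ones((3,3)))
n,l,st_,ce=cv2.connectedComponentsWithStats(m)
P=[]
for i in range(1,n):
    if st_[i,4]<20: continue
    w=c.atz(*ce[i],120)[:2]; P.append(w); print(ce[i].round(1),st_[i,4],w.round(1),"steamer",((w-O)@ux).round(1),((w-O)@uy).round(1))
print("mean",np.mean(P,0))
h=cv2.cvtColor(c.p,cv2.COLOR_BGR2HSV); m=cv2.inRange(h,(95,100,60),(125,255,255)); k=np.zeros_like(m);k[170:235,280:302]=1;m*=k
vs,us=np.nonzero(m);W=np.array([c.atz(u,v,222)[:2] for u,v in zip(us,vs)]);r=cv2.minAreaRect(W.astype(np.float32));print("bar",r,np.mean(W,0))
c.crop("t6",270,170,400,260,6)
```

```text
[331.4 196. ] 119 [604.7 -79.6] steamer 39.8 66.1
[351.1 195.7] 123 [ 606.6 -144.9] steamer 49.4 1.5
[372.4 201. ] 121 [ 589.6 -215.5] steamer 40.9 -70.6
[328.3 222.7] 88 [515.6 -69.9] steamer -49.8 65.2
[349.5 224.6] 153 [ 510.4 -139. ] steamer -46.8 -4.1
[370.3 227.3] 95 [ 502.1 -207.2] steamer -47.0 -72.7
mean [ 554.83727836 -142.69423916]
bar ((576.8079223632812, 47.150489807128906), (12.514945983886719, 128.22848510742188), 83.51412963867188) [576.44382931  47.48102922]
```

View pics/t6.png

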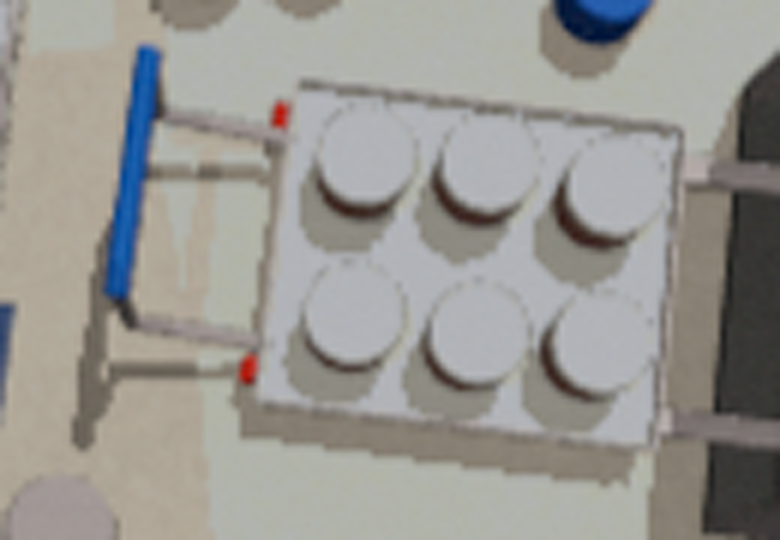

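```bash
sed -i 's/^YAW=.*/YAW=83.6/; s/^O=.*/O=np.array([555.3,-141.5])/' h.py
python3 - <<'E'
from h import *
c=Cam("top");s=Cam("scene")
print("deck rect",c.atz(270+475.75/6-.4,170+265/6-.4,62))
m=cv2.inRange(cv2.cvtColor(s.p,cv2.COLOR_BGR2HSV),(95,80,40),(125,255,255));k=np.zeros_like(m);k[270:310,345:390]=1;m*=k
vs,us=np.nonzero(m);W=np.array([s.atz(u,v,25)[:2] for u,v in zip(us,vs)]);print(len(W),cv2.minAreaRect(W.astype(np.float32)))
s.crop("s6",310,240,430,345,6)
E
```

```text
deck rect [ 554.28744451 -143.28444641   62.        ]
20 ((654.5310668945312, 245.55178833007812), (69.14315795898438, 4.591813087463379), 86.93311309814453)
```

View pics/s6.png

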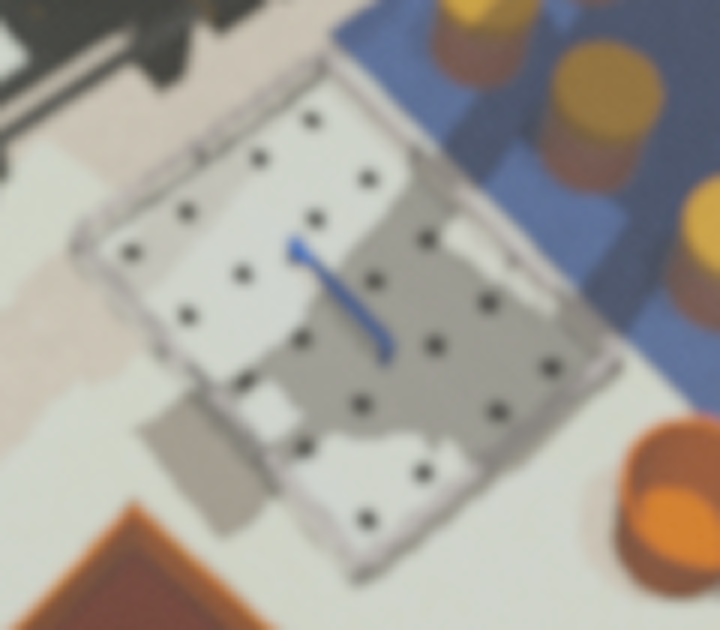

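Run:
```python
from h import *
to((653,242.5,150,85),(653,242.5,25,85))
```

```text
t 8.43 at [800.1 207.  342.8] yaw 83.1 F [-0.6 -0.7  0.9] w 80.3 j6 0.23
(653, 242.5, 150, 85) -> [ 0.0189 -0.15    0.1929] [-0.002  0.007 -0.034]
(653, 242.5, 25, 85) -> [ 0.0198 -0.1498  0.3179] [-0.002  0.007 -0.034]
```

```bash
python3 -m handwheel '0.05 0.019 -0.15 0.04 -0.002 0.007 -0.034; 0.05 0.019 -0.15 0.08 -0.002 0.007 -0.034; 0.05 0.019 -0.15 0.12 -0.002 0.007 -0.034; 0.05 0.019 -0.15 0.16 -0.002 0.007 -0.034; 0.05 0.019 -0.15 0.19 -0.002 0.007 -0.034; 0.05 0.019 -0.15 0.22 -0.002 0.007 -0.034; 0.05 0.0195 -0.15 0.24 -0.002 0.007 -0.034; 0.05 0.0195 -0.15 0.26 -0.002 0.007 -0.034; 0.05 0.0195 -0.15 0.26 -0.002 0.007 -0.034'
python3 - <<'E'
from h import *
to((653,242.5,25,85))
s=Cam("scene"); s.crop("s7",310,200,430,345,5)
E
```

```text
time_s: 9.18
position: [646.3, 240.6, 76.6]
ee_rot: [-0.003, 0.737, 0.675, -0.005]
wrist_force: [-1.3, -0.4, -1.1]
width: 0.566
t 9.18 at [646.3 240.6  76.6] yaw 85.0 F [-1.3 -0.4 -1.1] w 49.8 j6 0.27
(653, 242.5, 25, 85) -> [0.0026 0.0071 0.0516] [-0.011  0.003 -0.001]
```

View pics/s7.png

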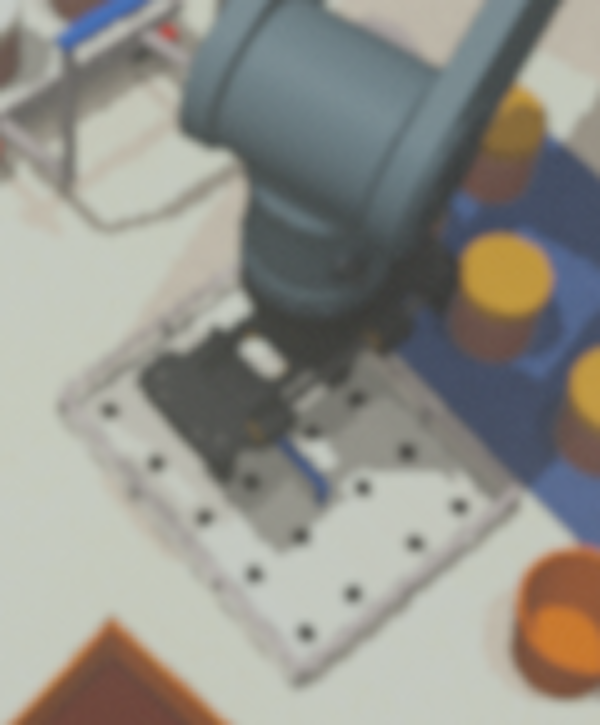

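The fingers straddle the bail at crop (300,460). I'll descend and close.

```bash
python3 -m handwheel '0.05 0.0026 0.007 0.02 -0.011 0.003 0; 0.05 0.0026 0.007 0.035 -0.011 0.003 0; 0.05 0.0026 0.007 0.045 -0.011 0.003 0; 0.05 0.0026 0.007 0.05 -0.011 0.003 0; 0.05 0.0026 0.007 0.051 -0.011 0.003 0; 0.03 0.0026 0.007 0.051 -0.011 0.003 0; 0 0.0026 0.007 0.051 -0.011 0.003 0; 0 0.0026 0.007 0.051 -0.011 0.003 0; 0 0.0026 0.007 0.051 -0.011 0.003 0; 0 0.0026 0.007 0.051 -0.011 0.003 0; 0 0.0026 0.007 0.051 -0.011 0.003 0; 0 0.0026 0.007 0.051 -0.011 0.003 0'
python3 - <<'E'
from h import *
to((653,242.5,180,85),(*st(0,0),240,83.6))
E
```

```text
time_s: 10.23
position: [655.4, 243.2, 30.0]
ee_rot: [0.001, 0.737, 0.675, 0.002]
wrist_force: [-4.2, 0.1, 4.0]
width: 0.078
t 10.23 at [655.4 243.2  30. ] yaw 85.0 F [-4.2  0.1  4. ] w 6.9 j6 0.27
(653, 242.5, 180, 85) -> [-0.0007 -0.0019 -0.1501] [ 0.003 -0.001 -0.   ]
(np.float64(555.3), np.float64(-141.5), 240, 83.6) -> [-0.3918 -0.0654 -0.2107] [ 0.003 -0.001  0.024]
```

```bash
python3 -m handwheel '0 0 0 -0.005 0.003 -0.001 0; 0 0 0 -0.015 0.003 -0.001 0; 0 0 0 -0.03 0.003 -0.001 0; 0 0 0 -0.05 0.003 -0.001 0; 0 0 0 -0.075 0.003 -0.001 0; 0 0 0 -0.1 0.003 -0.001 0; 0 0 0 -0.13 0.003 -0.001 0; 0 0 0 -0.16 0.003 -0.001 0; 0 0 0 -0.19 0.003 -0.001 0; 0 0 0 -0.22 0.003 -0.001 0; 0 0 0 -0.245 0.003 -0.001 0; 0 0 0 -0.265 0.003 -0.001 0; 0 0 0 -0.275 0.003 -0.001 0; 0 0 0 -0.275 0.003 -0.001 0'
python3 - <<'E'
from h import *
to((*st(0,0),300,83.6))
s=Cam("scene","s8");c=Cam("top","t8")
E
```

```text
time_s: 11.4
position: [655.7, 243.2, 309.7]
ee_rot: [0.002, 0.737, 0.675, 0.003]
wrist_force: [0.9, -0.0, -2.0]
width: 0.079
t 11.4 at [655.7 243.2 309.7] yaw 85.0 F [ 0.9 -0.  -2. ] w 7.0 j6 0.27
(np.float64(555.3), np.float64(-141.5), 300, 83.6) -> [-0.3921 -0.0664  0.0085] [ 0.007 -0.002  0.024]
```

View pics/s8.png

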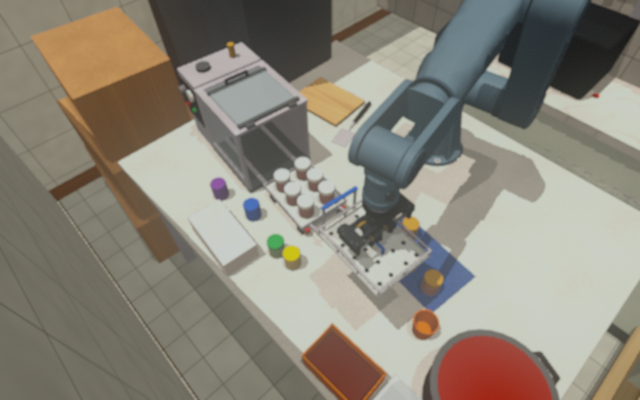

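View pics/t8.png

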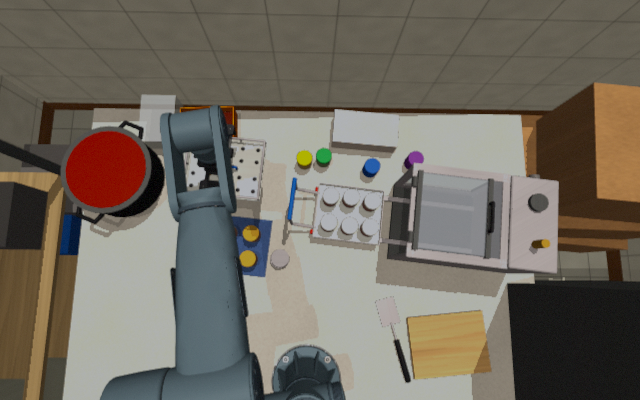

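```bash
cat >> h.py <<'E'
def rect(c,lo,hi,xy,rad=190):
    z=c.X[...,2]; m=(z>lo)&(z<hi)&(np.hypot(c.X[...,0]-xy[0],c.X[...,1]-xy[1])<rad)&(c.d>0)
    m=cv2.morphologyEx(m.astype(np.uint8),cv2.MORPH_OPEN,np.ones((2,2)))>0
    P=c.X[m]; r=cv2.minAreaRect(P[:,:2].astype(np.float32)); 
    A=np.c_[P[:,:2]-P[:,:2].mean(0),np.ones(len(P))]; k=np.linalg.lstsq(A,P[:,2],rcond=None)[0]
    print(c.n,m.sum(),"rect c",np.round(r[0],1),"sz",np.round(r[1],1),"ang",round(r[2],1),"z",np.percentile(P[:,2],[5,50,95]).round(1),"slope",k[:2].round(3)); return r
E
python3 - <<'E'
from h import *
s=Cam("scene"); rect(s,268,318,(655,243)); c=Cam("top"); rect(c,268,318,(655,243))
E
```

```text
scene 4167 rect c [777.5 250.8] sz [842.9 355.2] ang 19.9 z [274.  278.2 303.3] slope [0.638 0.248]
top 2421 rect c [562.5 220.9] sz [528.9 295.1] ang 18.5 z [271.4 277.  302.5] slope [-0.749 -0.14 ]
```

```bash
sed -i 's/np.ones((2,2))/np.ones((3,3),np.uint8)/' h.py
python3 - <<'E'
from h import *
s=Cam("scene"); rect(s,268,318,(655,243)); c=Cam("top"); rect(c,268,318,(655,243))
z=s.X[...,2]; m=(z>268)&(z<318)&(np.hypot(s.X[...,0]-655,s.X[...,1]-243)<190); P=s.X[m]; print(len(P),P.min(0),P.max(0))
print(np.percentile(P,[1,99],axis=0))
E
```

```text
scene 3913 rect c [655.  245.1] sz [226.3 178.5] ang 85.2 z [273.1 276.1 300.3] slope [0.036 0.013]
top 2381 rect c [655.3 241.9] sz [224.9 177.7] ang 84.9 z [272.1 276.2 300.6] slope [-0.005 -0.026]
4159 [567.37462877 128.15198387 268.89862311] [752.52383081 364.46435667 316.48560326]
[[572.52216852 131.96672152 271.52102238]
 [748.939115   360.70477042 302.99156943]]
```

```bash
python3 -m handwheel '0 0 0 0 0 0 0; 0 0 0 0 0 0 0; 0 0 0 0 0 0 0; 0 0 0 0 0 0 0'
python3 - <<'E'
from h import *
s=Cam("scene"); rect(s,260,318,(655,243)); c=Cam("top"); rect(c,260,318,(655,243))
to((*st(0,0),320,83.6))
s.crop("s9",310,180,450,300,5)
E
```

```text
time_s: 12.03
position: [653.7, 242.8, 302.3]
ee_rot: [-0.001, 0.737, 0.675, -0.002]
wrist_force: [-0.6, -0.2, -2.5]
width: 0.081
scene 3908 rect c [654.3 245.8] sz [225.8 178.3] ang 85.0 z [272.6 275.7 299.8] slope [0.034 0.012]
top 2375 rect c [656.  241.6] sz [225.5 177.2] ang 84.6 z [272.2 276.1 300.5] slope [-0.005 -0.024]
t 12.13 at [653.8 242.8 302.7] yaw 85.0 F [ 0.4 -0.  -2.3] w 6.9 j6 0.27
(np.float64(555.3), np.float64(-141.5), 320, 83.6) -> [-0.3915 -0.0645 -0.0168] [-0.003  0.001  0.024]
```

View pics/s9.png

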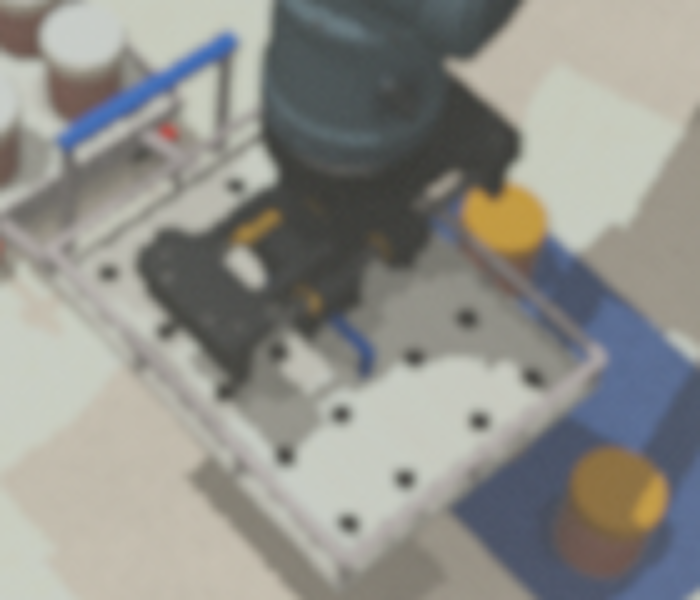

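```bash
python3 -m handwheel '0 -0.007 -0.001 0 0 0 0; 0 -0.02 -0.003 0 0 0 0; 0 -0.04 -0.007 0 0 0 0.01; 0 -0.065 -0.01 0 0 0 0.01; 0 -0.09 -0.015 0 0 0 0.01; 0 -0.115 -0.02 0 0 0 0.01; 0 -0.14 -0.025 0 0 0 0.01; 0 -0.165 -0.03 0 0 0 0.01; 0 -0.19 -0.035 0 0 0 0.01; 0 -0.215 -0.04 0 0 0 0.02; 0 -0.24 -0.043 0 0 0 0.024; 0 -0.265 -0.046 0 0 0 0.024; 0 -0.29 -0.05 0 0 0 0.024; 0 -0.315 -0.054 0 0 0 0.024; 0 -0.337 -0.058 0 0 0 0.024; 0 -0.357 -0.062 0 0 0 0.024; 0 -0.374 -0.0645 0 0 0 0.024; 0 -0.386 -0.0645 0 0 0 0.024; 0 -0.392 -0.0645 0 0 0 0.024; 0 -0.392 -0.0645 0 0 0 0.024'
python3 - <<'E'
from h import *
to((*st(0,0),150,83.6))
s=Cam("scene"); rect(s,265,318,(555,-142)); c=Cam("top"); rect(c,265,318,(555,-142))
E
```

```text
time_s: 13.8
position: [554.9, -143.4, 303.3]
ee_rot: [-0.001, 0.746, 0.666, -0.001]
wrist_force: [0.4, 0.4, -2.4]
width: 0.077
t 13.8 at [ 554.9 -143.4  303.3] yaw 83.5 F [ 0.4  0.4 -2.4] w 6.8 j6 -0.34
(np.float64(555.3), np.float64(-141.5), 150, 83.6) -> [0.0022 0.0006 0.1533] [-0.003  0.001 -0.002]
scene 2985 rect c [ 558.9 -175.9] sz [310.8 190. ] ang 89.0 z [273.3 277.2 302.3] slope [ 0.012 -0.05 ]
top 2350 rect c [ 551.8 -181.5] sz [300.5 210.5] ang 83.4 z [274.2 279.8 304.6] slope [ 0.019 -0.067]
```

```bash
python3 -m handwheel '0 0.001 0 0.01 0 0 0; 0 0.001 0 0.025 0 0 0; 0 0.001 0 0.045 0 0 0; 0 0.001 0 0.065 0 0 0; 0 0.001 0 0.085 0 0 0; 0 0.001 0 0.1 0 0 0; 0 0.001 0 0.115 0 0 0; 0 0.001 0 0.125 0 0 0; 0 0.001 0 0.133 0 0 0; 0 0.001 0 0.14 0 0 0; 0 0.001 0 0.14 0 0 0'
python3 - <<'E'
from h import *
to((*st(0,0),150,83.6))
s=Cam("scene"); rect(s,126,180,(555,-142),150); c=Cam("top"); rect(c,126,180,(555,-142),150)
c.crop("t10",270,160,410,270,5); s.crop("s10",230,130,380,250,5)
E
```

```text
time_s: 14.82
position: [554.4, -140.1, 161.8]
ee_rot: [-0.002, 0.745, 0.667, -0.002]
wrist_force: [-0.4, 0.2, -2.7]
width: 0.074
t 14.82 at [ 554.4 -140.1  161.8] yaw 83.6 F [-0.4  0.2 -2.7] w 6.5 j6 -0.34
(np.float64(555.3), np.float64(-141.5), 150, 83.6) -> [-0.0013  0.0012  0.0118] [-0.005 -0.     0.   ]
scene 2069 rect c [ 555.1 -135.9] sz [227.1 179.3] ang 83.7 z [131.  135.1 160. ] slope [0.033 0.01 ]
top 1147 rect c [ 556.6 -141.9] sz [225.9 173.2] ang 82.7 z [132.1 137.3 162.4] slope [-0.009 -0.001]
```

View pics/t10.png

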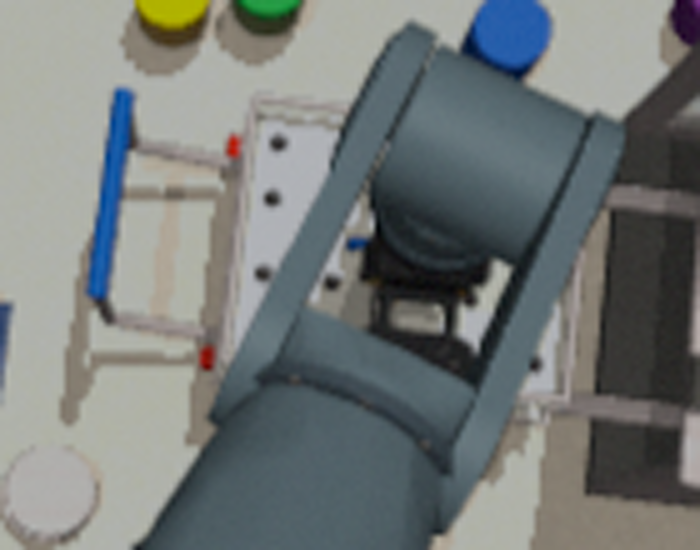

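View pics/s10.png

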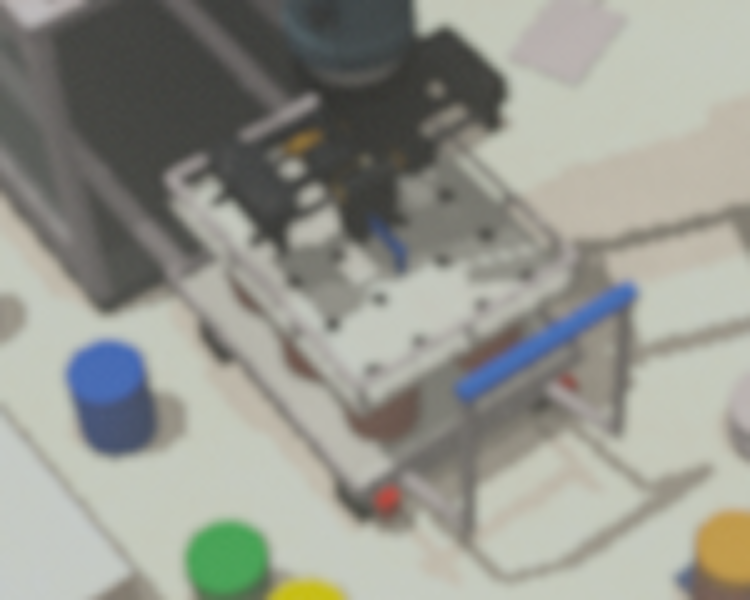

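```bash
python3 -m handwheel '0 -0.002 0 0.004 -0.003 0 0; 0 -0.003 0 0.007 -0.003 0 0; 0 -0.003 0 0.009 -0.003 0 0; 0 -0.003 0 0.009 -0.003 0 0'; python3 -m handwheel '0 0 0 0.001 0 0 0; 0 0 0 0.002 0 0 0;0 0 0 0.002 0 0 0'
```

```text
time_s: 15.25
position: [554.6, -143.8, 154.2]
ee_rot: [0.0, 0.746, 0.666, -0.0]
wrist_force: [-0.1, -0.4, -2.6]
width: 0.073
time_s: 15.5
position: [554.5, -143.8, 152.0]
ee_rot: [0.0, 0.746, 0.666, -0.0]
wrist_force: [-0.7, 0.5, -3.1]
width: 0.077
```

```bash
python3 -m handwheel '0 0.001 0 0.001 0 0 0; 0 0.001 0 0.002 0 0 0;0 0.001 0 0.002 0 0 0';python3 -m handwheel '0 0 0 0.001 0 0 0; 0 0 0 0.002 0 0 0;0 0 0 0.002 0 0 0'
```

```text
time_s: 15.75
position: [554.7, -142.7, 150.0]
ee_rot: [0.0, 0.746, 0.666, -0.0]
wrist_force: [-0.2, 0.2, -1.7]
width: 0.075
time_s: 16.0
position: [554.7, -142.7, 149.9]
ee_rot: [0.0, 0.745, 0.667, -0.0]
wrist_force: [-6.3, 2.4, 10.6]
width: 0.076
```

Contact made. Releasing.

```bash
python3 -m handwheel '0 0 0 -0.001 0 0 0; 0.03 0 0 -0.001 0 0 0; 0.03 0 0 -0.001 0 0 0; 0.04 0 0 -0.001 0 0 0; 0.04 0 0 -0.01 0 0 0; 0.04 0 0 -0.03 0 0 0; 0.05 0 0 -0.06 0 0 0; 0.05 0 0 -0.1 0 0 0; 0.06 0 0 -0.14 0 0 0; 0.06 0 0 -0.17 0 0 0; 0.06 0 -0.05 -0.2 0 0 0; 0.06 0.04 0.1 -0.2 0 0 0; 0.06 0.08 0.14 -0.2 0 0 0; 0.06 0.12 0.18 -0.2 0 0 0; 0.06 0.16 0.22 -0.2 0 0 0; 0.06 0.2 0.24 -0.2 0 0 0; 0.06 0.2 0.24 -0.2 0 0 0; 0.06 0.2 0.24 -0.2 0 0 0'
python3 - <<'E'
from h import *
to()
s=Cam("scene","s11"); rect(s,115,160,(555,-142),150); c=Cam("top","t11"); rect(c,115,160,(555,-142),150)
c.crop("t11c",270,160,410,270,5); s.crop("s11c",230,130,380,250,5)
print(*blue(c),*blue(s),sep="\n");print(*[g for g in gold(c)+gold(s) if g[2][1]>100 and g[2][0]<600],sep="\n")
E
```

```text
time_s: 17.5
position: [773.9, -1.3, 349.6]
ee_rot: [0.0, 0.746, 0.666, -0.0]
wrist_force: [0.8, 0.3, 0.5]
width: 0.681
t 17.5 at [773.9  -1.3 349.6] yaw 83.6 F [0.8 0.3 0.5] w 60.0 j6 -0.04
scene 1819 rect c [ 555.2 -139.8] sz [231.4 177.9] ang 82.7 z [119.2 123.1 146.6] slope [0.016 0.029]
top 3777 rect c [ 557.3 -144.2] sz [224.1 177. ] ang 83.7 z [119.8 124.4 148.8] slope [-0.003 -0.   ]
(array([371.8, 165.8]), np.int32(176), array([ 722.7, -223.4,   69.8]), 'ang', 148.9, 'len', 139.0)
(array([351.3, 209.8]), np.int32(32), array([ 554.5, -139.7,  147.8]), 'ang', 83.5, 'len', 90.0)
(array([252.2, 206.3]), np.int32(20), array([ 729.7, -207.7,   68.7]), 'ang', 65.0, 'len', 227.0)
(array([198.3, 226.5]), np.int32(206), array([503.9, 365.5,  68.9]))
(array([226.4, 230.9]), np.int32(207), array([489.9, 270.3,  68.8]))
(array([410.3, 223.5]), np.int32(184), array([405.2, 201.3,  68.4]))
(array([377.4, 239.6]), np.int32(185), array([525. , 169. ,  68.4]))
(array([410.6, 255.3]), np.int32(210), array([495. , 277. ,  68.8]))
(array([433. , 278.3]), np.int32(232), array([507.9, 370.7,  69. ]))
```

View pics/t11c.png

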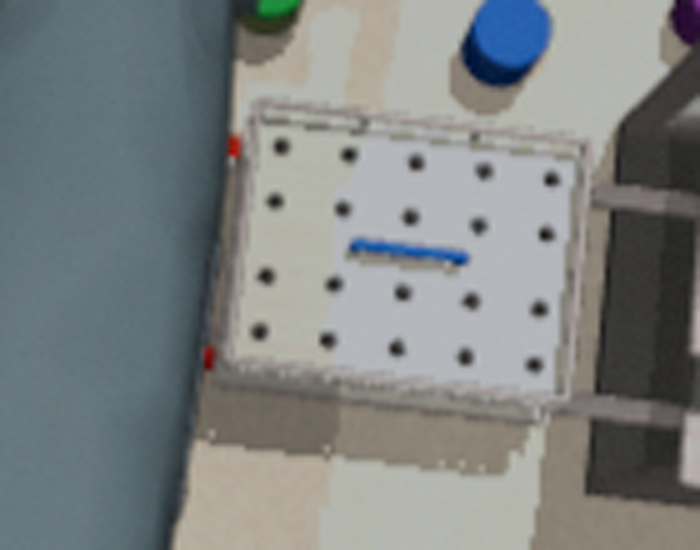

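View pics/s11.png

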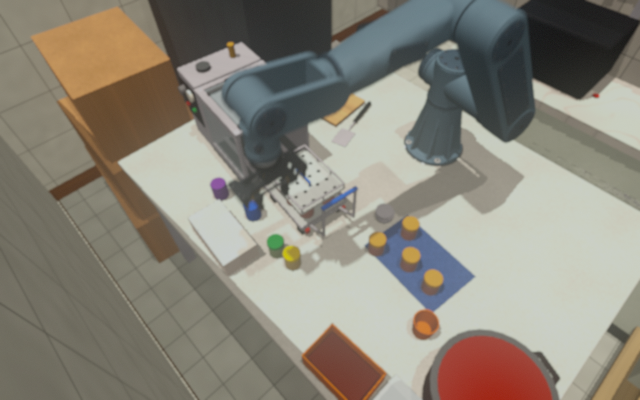

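The sheet is square on the layer (83.7° against the rails' 83.6°). The disturbance has happened: one jar moved from about (487,190) to about (522,166). I'll take the farthest jar first, at top-view pixel (198,227). It is gold-lidded and on the mat.

```bash
cat >> h.py <<'E'
S=np.array([555.5,-142.3])
def sl(x,y): return S+x*ux+y*uy
E
python3 - <<'E'
from h import *
to((506,368,130,83.6),(506,368,53,83.6))
E
```

```text
t 17.6 at [775.5   2.1 344.2] yaw 83.9 F [-0.1 -0.9 -0.7] w 60.2 j6 -0.04
(506, 368, 130, 83.6) -> [ 0.3349 -0.3061  0.2159] [-0.004 -0.001  0.005]
(506, 368, 53, 83.6) -> [ 0.3348 -0.3057  0.2929] [-0.004 -0.001  0.005]
```

```bash
python3 -m handwheel '0.076 0.335 -0.306 0.05 0 0 0; 0.076 0.335 -0.306 0.05 0 0 0; 0.076 0.335 -0.306 0.05 0 0 0; 0.076 0.335 -0.306 0.05 0 0 0; 0.076 0.335 -0.306 0.05 0 0 0; 0.076 0.335 -0.306 0.05 0 0 0; 0.076 0.335 -0.306 0.05 0 0 0; 0.076 0.335 -0.306 0.05 0 0 0; 0.076 0.335 -0.306 0.05 0 0 0; 0.076 0.335 -0.306 0.05 0 0 0; 0.076 0.335 -0.306 0.05 0 0 0; 0.076 0.335 -0.306 0.08 0 0 0; 0.076 0.335 -0.306 0.12 0 0 0; 0.076 0.335 -0.306 0.16 0 0 0; 0.076 0.335 -0.306 0.19 0 0 0; 0.076 0.335 -0.306 0.216 0 0 0; 0.076 0.335 -0.306 0.216 0 0 0; 0.076 0.335 -0.306 0.216 0 0 0'
python3 - <<'E'
from h import *
to((506,368,53,83.6)); s=Cam("scene"); s.crop("s12",370,190,490,320,5)
E
```

```text
time_s: 19.1
position: [505.3, 367.4, 129.5]
ee_rot: [-0.002, 0.744, 0.668, -0.002]
wrist_force: [0.6, 1.3, 1.3]
width: 0.865
t 19.1 at [505.3 367.4 129.5] yaw 83.9 F [0.6 1.3 1.3] w 76.2 j6 0.54
(506, 368, 53, 83.6) -> [0.0007 0.0011 0.0765] [-0.007  0.     0.005]
```

View pics/s12.png

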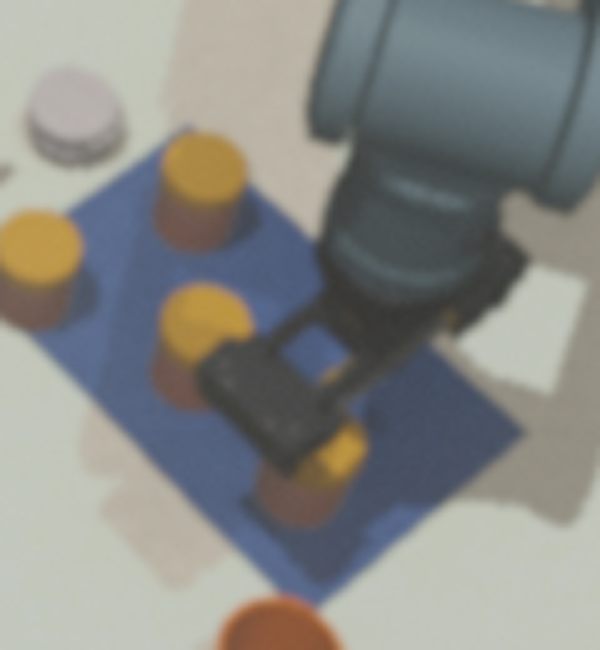

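```bash
python3 -m handwheel '0.076 0.001 0.001 0.02 -0.007 0 0.005; 0.076 0.001 0.001 0.04 -0.007 0 0.005; 0.076 0.001 0.001 0.06 -0.007 0 0.005; 0.076 0.001 0.001 0.07 -0.007 0 0.005; 0.076 0.001 0.001 0.0765 -0.007 0 0.005; 0.076 0.001 0.001 0.0765 -0.007 0 0.005; 0.06 0.001 0.001 0.0765 -0.007 0 0.005; 0.05 0.001 0.001 0.0765 -0.007 0 0.005; 0.05 0.001 0.001 0.0765 -0.007 0 0.005; 0.05 0.001 0.001 0.0765 -0.007 0 0.005; 0.05 0.001 0.001 0.0765 -0.007 0 0.005; 0.05 0.001 0.001 0.0765 -0.007 0 0.005'
python3 - <<'E'
from h import *
to((*sl(-44,-34),310,83.6))
E
```

```text
time_s: 20.15
position: [508.0, 369.6, 56.3]
ee_rot: [0.001, 0.746, 0.666, 0.003]
wrist_force: [-3.4, -0.7, 5.6]
width: 0.629
t 20.15 at [508.  369.6  56.3] yaw 83.6 F [-3.4 -0.7  5.6] w 55.4 j6 0.55
(np.float64(507.9842678619187), np.float64(-171.18347623438194), 310, 83.6) -> [-0.5367  0.0617 -0.2548] [ 0.005 -0.003 -0.   ]
```

Jar gripped (55.4 mm). Lifting, then carrying.

```bash
python3 -m handwheel '0.05 0 0 -0.01 0 0 0; 0.05 0 0 -0.03 0 0 0; 0.05 0 0 -0.06 0 0 0; 0.05 0 0 -0.09 0 0 0; 0.05 0 0 -0.12 0 0 0; 0.05 0 0 -0.15 0 0 0; 0.05 0 0 -0.18 0 0 0; 0.05 0 0 -0.21 0 0 0; 0.05 0 0 -0.235 0 0 0; 0.05 0 0 -0.25 0 0 0; 0.05 0 0 -0.255 0 0 0; 0.05 0 0 -0.255 0 0 0'
python3 -m handwheel '0.05 -0.01 0.001 0 0 0 0; 0.05 -0.03 0.003 0 0 0 0; 0.05 -0.06 0.006 0 0 0 0; 0.05 -0.095 0.011 0 0 0 0; 0.05 -0.13 0.015 0 0 0 0; 0.05 -0.165 0.019 0 0 0 0; 0.05 -0.2 0.023 0 0 0 0; 0.05 -0.235 0.027 0 0 0 0; 0.05 -0.27 0.031 0 0 0 0; 0.05 -0.305 0.035 0 0 0 0; 0.05 -0.34 0.039 0 0 0 0; 0.05 -0.375 0.043 0 0 0 0; 0.05 -0.41 0.047 0 0 0 0; 0.05 -0.445 0.051 0 0 0 0; 0.05 -0.475 0.055 0 0 0 0; 0.05 -0.5 0.058 0 0 0 0; 0.05 -0.52 0.06 0 0 0 0; 0.05 -0.532 0.062 0 0 0 0; 0.05 -0.537 0.062 0 0 0 0; 0.05 -0.537 0.062 0 0 0 0'
python3 - <<'E'
from h import *
to((*sl(-44,-34),177,83.6)); s=Cam("scene"); s.crop("s13",200,70,380,240,4)
E
```

```text
time_s: 21.15
position: [507.3, 369.3, 313.5]
ee_rot: [0.001, 0.746, 0.666, 0.004]
wrist_force: [0.5, 0.2, -1.9]
width: 0.626
time_s: 22.82
position: [508.2, -171.8, 310.4]
ee_rot: [0.0, 0.746, 0.666, 0.004]
wrist_force: [-0.9, -0.0, -1.5]
width: 0.632
t 22.82 at [ 508.2 -171.8  310.4] yaw 83.5 F [-0.9 -0.  -1.5] w 55.7 j6 -0.44
(np.float64(507.9842678619187), np.float64(-171.18347623438194), 177, 83.6) -> [-1.000e-04 -1.000e-03  1.334e-01] [ 0.006 -0.005 -0.002]
```

View pics/s13.png

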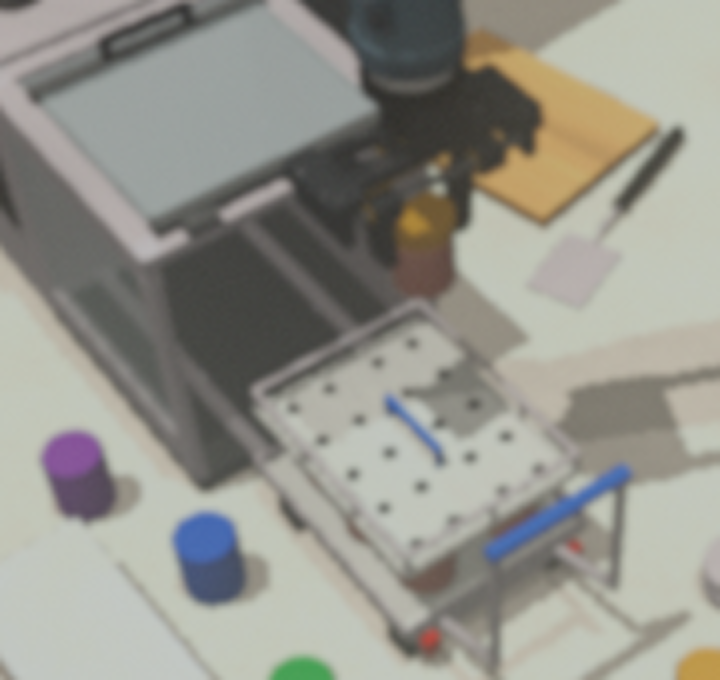

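Run:
```python
from h import *
s=Cam("scene"); print([g for g in gold(s) if abs(g[2][1]+170)<60])
c=s; z=c.X[...,2]; h=cv2.cvtColor(c.p,cv2.COLOR_BGR2HSV); m=cv2.inRange(h,(8,100,60),(26,255,255))>0
m&=(np.hypot(c.X[...,0]-508,c.X[...,1]+171)<60); print(m.sum(),np.percentile(z[m],[10,50,90,97]))
to()
```

```text
[]
191 [317.72355283 323.23232117 366.4805177  386.35726965]
t 22.92 at [ 508.6 -170.4  311. ] yaw 83.6 F [-0.1 -0.1 -0.2] w 55.3 j6 -0.44
```

```bash
python3 -m handwheel '0.05 0 -0.001 0.01 0 0 0; 0.05 0 -0.001 0.03 0 0 0; 0.05 0 -0.001 0.055 0 0 0; 0.05 0 -0.001 0.08 0 0 0; 0.05 0 -0.001 0.1 0 0 0; 0.05 0 -0.001 0.113 0 0 0; 0.05 0 -0.001 0.12 0 0 0; 0.05 0 -0.001 0.124 0 0 0; 0.05 0 -0.001 0.124 0 0 0'
python3 - <<'E'
from h import *
to((*sl(-44,-34),180,83.6)); s=Cam("scene"); s.crop("s14",240,100,380,220,5)
E
```

```text
time_s: 23.67
position: [508.3, -168.9, 186.3]
ee_rot: [0.0, 0.745, 0.667, 0.004]
wrist_force: [0.1, 0.7, -1.1]
width: 0.628
t 23.67 at [ 508.3 -168.9  186.3] yaw 83.7 F [ 0.1  0.7 -1.1] w 55.3 j6 -0.44
(np.float64(507.9842678619187), np.float64(-171.18347623438194), 180, 83.6) -> [-0.0024 -0.0001  0.0063] [ 0.006 -0.006  0.001]
```

View pics/s14.png

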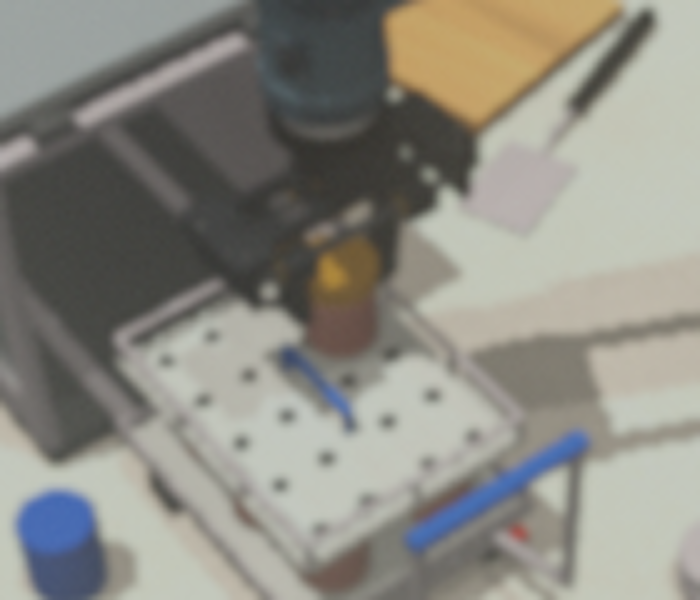

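```bash
python3 -m handwheel '0.05 -0.002 0 0.002 0.005 -0.005 0; 0.05 -0.002 0 0.004 0.005 -0.005 0; 0.05 -0.002 0 0.004 0.005 -0.005 0'; python3 -m handwheel '0.05 0 0 0.0015 0 0 0; 0.05 0 0 0.0025 0 0 0;0.05 0 0 0.0025 0 0 0'; python3 -m handwheel '0.05 0 0 0.0015 0 0 0; 0.05 0 0 0.0025 0 0 0;0.05 0 0 0.0025 0 0 0'
```

```text
time_s: 23.97
position: [508.8, -171.5, 183.6]
ee_rot: [0.001, 0.745, 0.667, 0.001]
wrist_force: [0.6, 0.2, -2.5]
width: 0.63
time_s: 24.22
position: [508.8, -171.5, 181.1]
ee_rot: [0.001, 0.745, 0.667, 0.001]
wrist_force: [-0.5, 0.9, -1.3]
width: 0.627
time_s: 24.47
position: [508.9, -171.8, 180.2]
ee_rot: [0.002, 0.745, 0.667, 0.001]
wrist_force: [-4.7, 2.6, 11.1]
width: 0.63
```

Contact. Releasing and rising.

```bash
python3 -m handwheel '0.05 0 0 -0.001 0 0 0; 0.06 0 0 -0.001 0 0 0; 0.066 0 0 -0.001 0 0 0; 0.066 0 0 -0.001 0 0 0; 0.066 0 0 -0.001 0 0 0; 0.066 0 0 -0.01 0 0 0; 0.066 0 0 -0.03 0 0 0; 0.066 0 0 -0.06 0 0 0; 0.066 0 0 -0.1 0 0 0; 0.07 0 0 -0.13 0 0 0; 0.07 0 0 -0.14 0 0 0; 0.07 0 0 -0.14 0 0 0'
python3 - <<'E'
from h import *
c=Cam("top","t15"); s=Cam("scene"); 
print(*[g for g in gold(c)+gold(s) if g[2][0]<600 and g[2][1]>-250],sep="\n")
to((492,273.5,310,83.6),(492,273.5,55,83.6)); s.crop("s15",240,100,380,220,5)
E
```

```text
time_s: 25.47
position: [509.9, -172.3, 324.3]
ee_rot: [0.005, 0.745, 0.667, 0.002]
wrist_force: [-0.6, -0.8, -0.9]
width: 0.793
(array([259.1, 222.2]), np.int32(202), array([521.4, 162.4,  69.2]))
(array([358.6, 221.4]), np.int32(86), array([ 512.8, -160.8,  193.8]))
(array([226.4, 230.9]), np.int32(208), array([489.9, 270.7,  69.3]))
(array([247.5, 258.4]), np.int32(212), array([400.3, 196.1,  69.1]))
(array([306.1, 153.7]), np.int32(142), array([ 512.6, -170. ,  192.7]))
(array([410.4, 223.7]), np.int32(172), array([405.2, 202.2,  69.4]))
(array([377.1, 239.4]), np.int32(180), array([525.1, 167.9,  69.1]))
(array([410.6, 255.1]), np.int32(206), array([494.1, 276. ,  68.8]))
t 25.57 at [ 508.2 -171.4  319.5] yaw 83.6 F [-0.   0.4 -0.3] w 69.8 j6 -0.44
(492, 273.5, 310, 83.6) -> [ 0.4404 -0.0653  0.009 ] [0.003 0.001 0.001]
(492, 273.5, 55, 83.6) -> [ 0.4405 -0.066   0.264 ] [0.003 0.001 0.001]
```

View pics/s15.png

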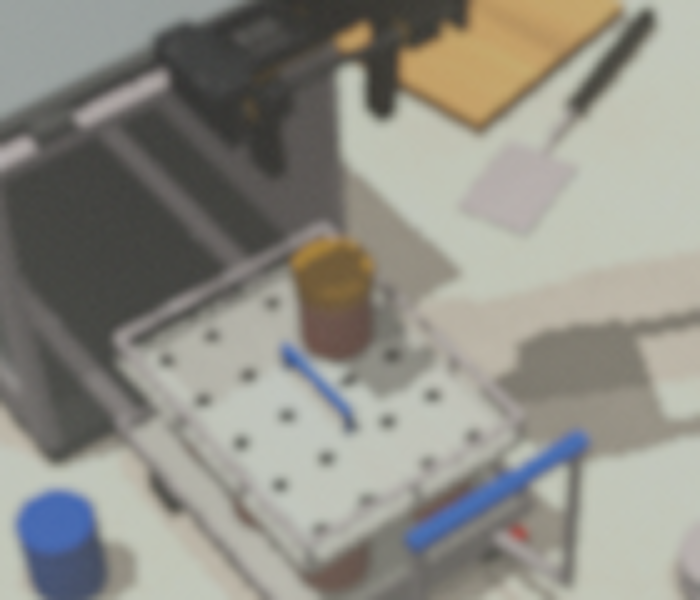

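The first jar stands upright at about (-44,-34). Next is the jar at top (226,231), at (492,273.5).

```bash
python3 -m handwheel '0.076 0.44 -0.066 0 0 0 0; 0.076 0.44 -0.066 0 0 0 0; 0.076 0.44 -0.066 0 0 0 0; 0.076 0.44 -0.066 0 0 0 0; 0.076 0.44 -0.066 0 0 0 0; 0.076 0.44 -0.066 0 0 0 0; 0.076 0.44 -0.066 0 0 0 0; 0.076 0.44 -0.066 0 0 0 0; 0.076 0.44 -0.066 0 0 0 0; 0.076 0.44 -0.066 0 0 0 0; 0.076 0.44 -0.066 0 0 0 0; 0.076 0.44 -0.066 0.03 0 0 0; 0.076 0.44 -0.066 0.07 0 0 0; 0.076 0.44 -0.066 0.11 0 0 0; 0.076 0.44 -0.066 0.15 0 0 0; 0.076 0.44 -0.066 0.18 0 0 0; 0.076 0.44 -0.066 0.19 0 0 0; 0.076 0.44 -0.066 0.19 0 0 0'
python3 - <<'E'
from h import *
to((492,273.5,55,83.6)); s=Cam("scene"); s.crop("s16",370,190,490,320,5)
E
```

```text
time_s: 27.07
position: [488.2, 271.8, 124.1]
ee_rot: [-0.001, 0.745, 0.667, -0.004]
wrist_force: [-0.3, 0.6, 0.4]
width: 0.864
t 27.07 at [488.2 271.8 124.1] yaw 83.6 F [-0.3  0.6  0.4] w 76.1 j6 0.41
(492, 273.5, 55, 83.6) -> [0.0024 0.004  0.0691] [-0.006  0.005  0.001]
```

View pics/s16.png

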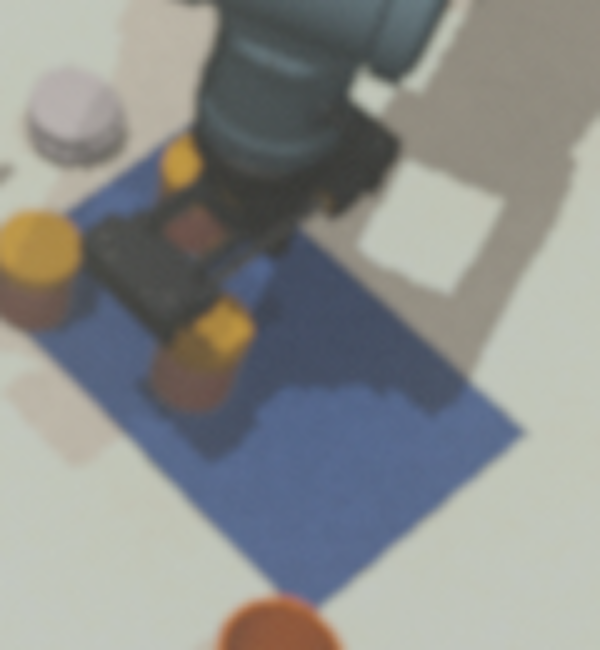

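```bash
python3 -m handwheel '0.076 0.0024 0.004 0.02 -0.006 0.005 0; 0.076 0.0024 0.004 0.04 -0.006 0.005 0; 0.076 0.0024 0.004 0.055 -0.006 0.005 0; 0.076 0.0024 0.004 0.065 -0.006 0.005 0; 0.076 0.0024 0.004 0.07 -0.006 0.005 0; 0.076 0.0024 0.004 0.07 -0.006 0.005 0; 0.06 0.0024 0.004 0.07 -0.006 0.005 0; 0.05 0.0024 0.004 0.07 -0.006 0.005 0; 0.05 0.0024 0.004 0.07 -0.006 0.005 0; 0.05 0.0024 0.004 0.07 -0.006 0.005 0; 0.05 0.0024 0.004 0.07 -0.006 0.005 0; 0.05 0.0024 0.004 0.07 -0.006 0.005 0'
python3 -m handwheel '0.05 0 0 -0.01 0 0 0; 0.05 0 0 -0.03 0 0 0; 0.05 0 0 -0.06 0 0 0; 0.05 0 0 -0.09 0 0 0; 0.05 0 0 -0.12 0 0 0; 0.05 0 0 -0.15 0 0 0; 0.05 0 0 -0.18 0 0 0; 0.05 0 0 -0.21 0 0 0; 0.05 0 0 -0.235 0 0 0; 0.05 0 0 -0.25 0 0 0; 0.05 0 0 -0.26 0 0 0; 0.05 0 0 -0.26 0 0 0'
python3 - <<'E'
from h import *
to((*sl(-44,34),315,83.6))
E
```

```text
time_s: 28.12
position: [494.4, 274.6, 58.1]
ee_rot: [0.001, 0.745, 0.667, 0.003]
wrist_force: [-3.8, -0.5, 6.2]
width: 0.629
time_s: 29.12
position: [494.1, 274.2, 321.1]
ee_rot: [0.002, 0.745, 0.667, 0.005]
wrist_force: [0.2, -0.2, -2.2]
width: 0.633
t 29.12 at [494.1 274.2 321.1] yaw 83.7 F [ 0.2 -0.2 -2.2] w 55.7 j6 0.41
(np.float64(515.5641552519488), np.float64(-103.6072577314614), 315, 83.6) -> [-0.3732  0.0631  0.005 ] [ 0.009 -0.005  0.001]
```

```bash
python3 -m handwheel '0.05 -0.01 0.001 0 0 0 0; 0.05 -0.03 0.004 0 0 0 0; 0.05 -0.06 0.01 0 0 0 0; 0.05 -0.09 0.015 0 0 0 0; 0.05 -0.12 0.02 0 0 0 0; 0.05 -0.15 0.025 0 0 0 0; 0.05 -0.18 0.03 0 0 0 0; 0.05 -0.21 0.035 0 0 0 0; 0.05 -0.24 0.04 0 0 0 0; 0.05 -0.27 0.046 0 0 0 0; 0.05 -0.3 0.051 0 0 0 0; 0.05 -0.325 0.055 0 0 0 0; 0.05 -0.345 0.058 0 0 0 0; 0.05 -0.36 0.061 0 0 0 0; 0.05 -0.37 0.062 0 0.005 -0.005 0; 0.05 -0.373 0.063 0 0.005 -0.005 0; 0.05 -0.373 0.063 0 0.005 -0.005 0; 0.05 -0.373 0.063 0 0.005 -0.005 0'
python3 - <<'E'
from h import *
to((*sl(-44,34),188,83.6),(*sl(-44,34),182,83.6))
E
```

```text
time_s: 30.62
position: [515.1, -102.9, 319.3]
ee_rot: [0.001, 0.745, 0.667, 0.001]
wrist_force: [-0.5, -0.2, -2.3]
width: 0.625
t 30.62 at [ 515.1 -102.9  319.3] yaw 83.7 F [-0.5 -0.2 -2.3] w 55.1 j6 -0.31
(np.float64(515.5641552519488), np.float64(-103.6072577314614), 188, 83.6) -> [-7.000e-04  1.000e-04  1.313e-01] [ 0.003 -0.     0.001]
(np.float64(515.5641552519488), np.float64(-103.6072577314614), 182, 83.6) -> [-7.000e-04  1.000e-04  1.373e-01] [ 0.003 -0.     0.001]
```

```bash
python3 -m handwheel '0.05 0 0 0.01 0 0 0; 0.05 0 0 0.03 0 0 0; 0.05 0 0 0.055 0 0 0; 0.05 0 0 0.08 0 0 0; 0.05 0 0 0.1 0 0 0; 0.05 0 0 0.115 0 0 0; 0.05 0 0 0.124 0 0 0; 0.05 0 0 0.129 0 0 0; 0.05 0 0 0.129 0 0 0;0.05 0 0 0.129 0 0 0'
python3 - <<'E'
from h import *
to((*sl(-44,34),182,83.6))
s=Cam("scene"); s.crop("s17",240,100,380,220,5)
E
```

```text
time_s: 31.45
position: [515.9, -102.7, 190.8]
ee_rot: [0.001, 0.745, 0.667, 0.001]
wrist_force: [0.2, -0.1, -1.5]
width: 0.626
t 31.45 at [ 515.9 -102.7  190.8] yaw 83.7 F [ 0.2 -0.1 -1.5] w 55.1 j6 -0.31
(np.float64(515.5641552519488), np.float64(-103.6072577314614), 182, 83.6) -> [-0.001  -0.0003  0.0088] [ 0.004 -0.     0.002]
```

View pics/s17.png

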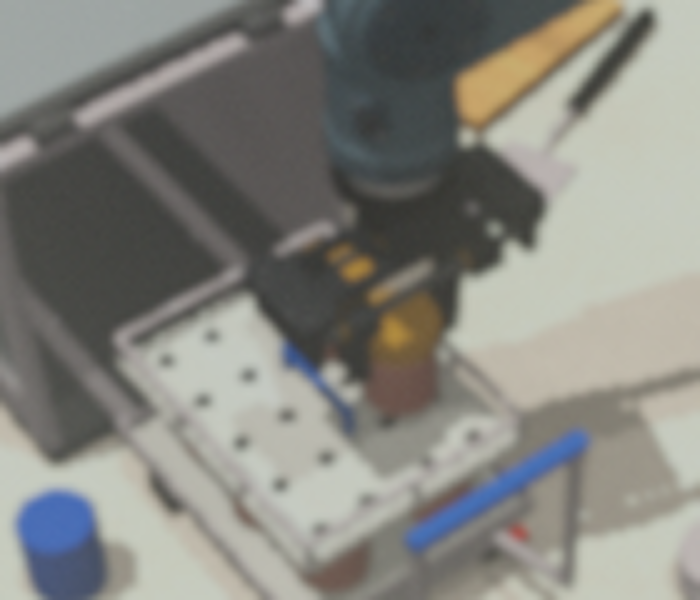

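```bash
python3 -m handwheel '0.05 -0.001 0 0.003 0 0 0; 0.05 -0.001 0 0.006 0 0 0; 0.05 -0.001 0 0.006 0 0 0'; python3 -m handwheel '0.05 0 0 0.0015 0 0 0; 0.05 0 0 0.0025 0 0 0;0.05 0 0 0.0025 0 0 0'
```

```text
time_s: 31.75
position: [516.1, -104.0, 185.3]
ee_rot: [0.002, 0.745, 0.667, 0.002]
wrist_force: [-0.2, 0.7, -3.5]
width: 0.626
time_s: 32.0
position: [516.0, -104.0, 182.6]
ee_rot: [0.002, 0.745, 0.667, 0.001]
wrist_force: [-0.2, -0.2, -2.2]
width: 0.627
```

```bash
python3 -m handwheel '0.05 0 0 0.0015 0 0 0; 0.05 0 0 0.0025 0 0 0;0.05 0 0 0.0025 0 0 0'
```

```text
time_s: 32.25
position: [516.3, -104.2, 182.0]
ee_rot: [0.002, 0.745, 0.667, 0.001]
wrist_force: [-5.2, 1.9, 11.9]
width: 0.633
```

```bash
python3 -m handwheel '0.05 0 0 -0.001 0 0 0; 0.06 0 0 -0.001 0 0 0; 0.066 0 0 -0.001 0 0 0; 0.066 0 0 -0.001 0 0 0; 0.066 0 0 -0.001 0 0 0; 0.066 0 0 -0.01 0 0 0; 0.066 0 0 -0.03 0 0 0; 0.066 0 0 -0.06 0 0 0; 0.066 0 0 -0.1 0 0 0; 0.07 0 0 -0.13 0 0 0; 0.07 0 0 -0.135 0 0 0; 0.07 0 0 -0.135 0 0 0; 0.07 0 0 -0.135 0 0 0'
python3 - <<'E'
from h import *
c=Cam("top"); s=Cam("scene"); 
print(*[g for g in gold(c)+gold(s) if g[2][0]<600 and g[2][1]>-250],sep="\n")
to((523,165,310,83.6),(523,165,55,83.6)); s.crop("s18",240,100,380,220,5); c.crop("t18",170,150,330,290,4)
E
```

```text
time_s: 33.33
position: [515.4, -103.9, 316.8]
ee_rot: [0.002, 0.745, 0.667, 0.001]
wrist_force: [-0.3, -0.2, -0.6]
width: 0.798
(array([259.1, 222.2]), np.int32(202), array([521.4, 162.2,  69. ]))
(array([361.3, 226.1]), np.int32(58), array([ 497.8, -169.8,  193.6]))
(array([247.5, 258.4]), np.int32(212), array([400.2, 195.6,  69. ]))
(array([305.9, 154.3]), np.int32(155), array([ 515.2, -168.1,  192.5]))
(array([317.8, 165.8]), np.int32(140), array([ 520.4, -104.5,  192.6]))
(array([410.5, 223.8]), np.int32(170), array([404.7, 202.6,  68.5]))
(array([377. , 239.5]), np.int32(181), array([526. , 167.7,  68.4]))
t 33.43 at [ 514.7 -103.6  315.1] yaw 83.7 F [-0.3  0.3 -1. ] w 70.3 j6 -0.32
(523, 165, 310, 83.6) -> [ 0.2679 -0.0214  0.0052] [ 0.002 -0.     0.001]
(523, 165, 55, 83.6) -> [ 0.2678 -0.0219  0.2602] [ 0.002 -0.     0.001]
```

View pics/s18.png

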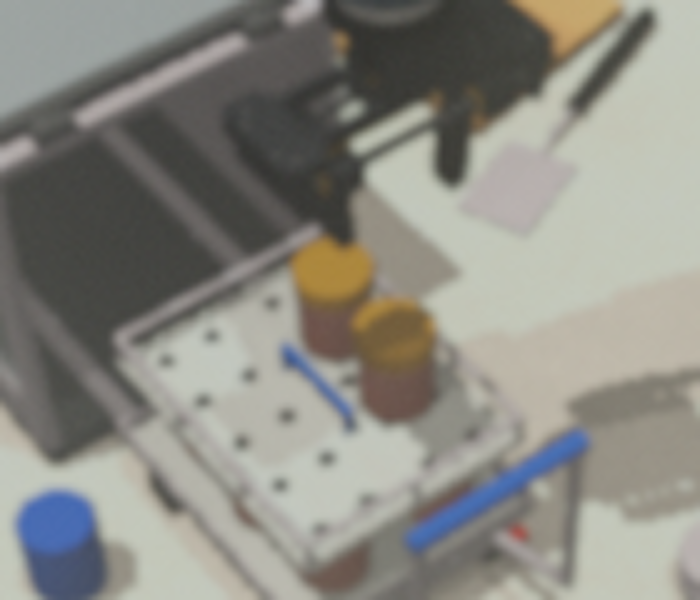

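View pics/t18.png

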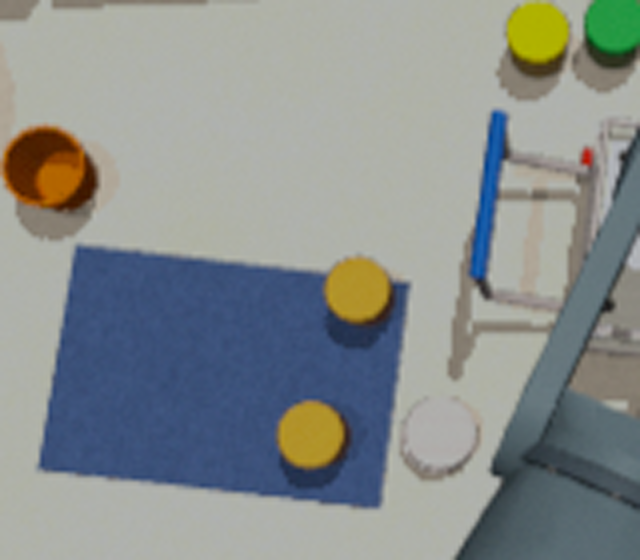

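Both jars are upright. Next is the jar at top (259,222), at (523.5,165).

```bash
python3 -m handwheel '0.076 0.268 -0.022 0 0 0 0; 0.076 0.268 -0.022 0 0 0 0; 0.076 0.268 -0.022 0 0 0 0; 0.076 0.268 -0.022 0 0 0 0; 0.076 0.268 -0.022 0 0 0 0; 0.076 0.268 -0.022 0 0 0 0; 0.076 0.268 -0.022 0 0 0 0; 0.076 0.268 -0.022 0.03 0 0 0; 0.076 0.268 -0.022 0.07 0 0 0; 0.076 0.268 -0.022 0.11 0 0 0; 0.076 0.268 -0.022 0.15 0 0 0; 0.076 0.268 -0.022 0.18 0 0 0; 0.076 0.268 -0.022 0.185 0 0 0; 0.076 0.268 -0.022 0.185 0 0 0; 0.076 0.268 -0.022 0.185 0 0 0'
python3 - <<'E'
from h import *
to((523.5,165,55,83.6)); s=Cam("scene"); s.crop("s19",350,170,470,300,5)
E
```

```text
time_s: 34.68
position: [523.1, 165.1, 130.7]
ee_rot: [0.001, 0.745, 0.667, 0.001]
wrist_force: [0.7, 0.3, 0.7]
width: 0.861
t 34.68 at [523.1 165.1 130.7] yaw 83.7 F [0.7 0.3 0.7] w 75.8 j6 0.2
(523.5, 165, 55, 83.6) -> [-0.0001  0.0003  0.0757] [ 0.002 -0.     0.001]
```

View pics/s19.png

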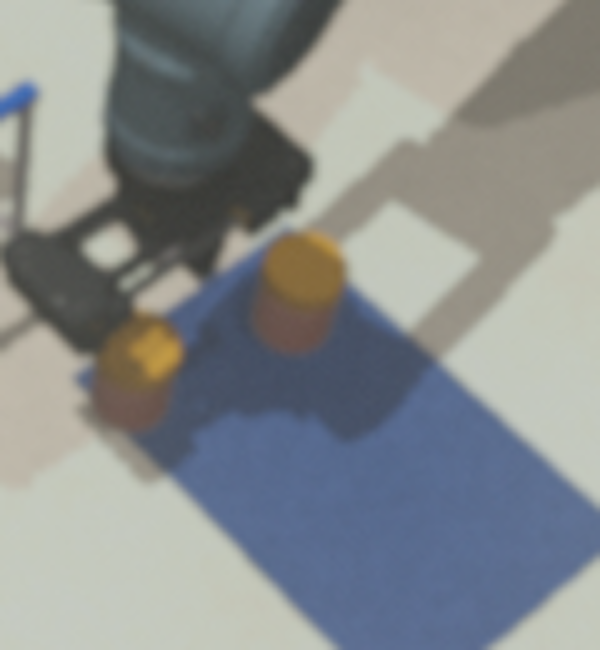

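```bash
python3 -m handwheel '0.076 0 0 0.02 0.002 0 0; 0.076 0 0 0.04 0.002 0 0; 0.076 0 0 0.06 0.002 0 0; 0.076 0 0 0.07 0.002 0 0; 0.076 0 0 0.076 0.002 0 0; 0.076 0 0 0.076 0.002 0 0; 0.06 0 0 0.076 0.002 0 0; 0.05 0 0 0.076 0.002 0 0; 0.05 0 0 0.076 0.002 0 0; 0.05 0 0 0.076 0.002 0 0; 0.05 0 0 0.076 0.002 0 0; 0.05 0 0 0.076 0.002 0 0'
python3 -m handwheel '0.05 0 0 -0.01 0 0 0; 0.05 0 0 -0.03 0 0 0; 0.05 0 0 -0.06 0 0 0; 0.05 0 0 -0.09 0 0 0; 0.05 0 0 -0.12 0 0 0; 0.05 0 0 -0.15 0 0 0; 0.05 0 0 -0.18 0 0 0; 0.05 0 0 -0.21 0 0 0; 0.05 0 0 -0.235 0 0 0; 0.05 0 0 -0.25 0 0 0; 0.05 0 0 -0.26 0 0 0; 0.05 0 0 -0.26 0 0 0'
python3 - <<'E'
from h import *
to((*sl(44,-34),315,83.6))
E
```

```text
time_s: 35.73
position: [524.5, 165.5, 56.9]
ee_rot: [0.001, 0.745, 0.667, 0.001]
wrist_force: [-3.4, 0.0, 5.5]
width: 0.631
time_s: 36.73
position: [524.7, 165.3, 319.9]
ee_rot: [0.002, 0.745, 0.667, 0.003]
wrist_force: [-0.4, 0.3, -2.4]
width: 0.625
t 36.73 at [524.7 165.3 319.9] yaw 83.7 F [-0.4  0.3 -2.4] w 55.0 j6 0.2
(np.float64(595.4358447480512), np.float64(-180.99274226853862), 315, 83.6) -> [-0.3365  0.1084  0.0051] [ 0.007 -0.002  0.001]
```

```bash
python3 -m handwheel '0.05 -0.01 0.003 0 0 0 0; 0.05 -0.03 0.01 0 0 0 0; 0.05 -0.06 0.02 0 0 0 0; 0.05 -0.09 0.03 0 0 0 0; 0.05 -0.12 0.04 0 0 0 0; 0.05 -0.15 0.05 0 0 0 0; 0.05 -0.18 0.06 0 0 0 0; 0.05 -0.21 0.068 0 0 0 0; 0.05 -0.24 0.077 0 0 0 0; 0.05 -0.27 0.087 0 0 0 0; 0.05 -0.295 0.095 0 0 0 0; 0.05 -0.315 0.102 0 0 0 0; 0.05 -0.33 0.107 0 0 0 0; 0.05 -0.336 0.108 0 0.005 -0.002 0; 0.05 -0.337 0.108 0 0.005 -0.002 0; 0.05 -0.337 0.108 0 0.005 -0.002 0; 0.05 -0.337 0.108 0 0.005 -0.002 0'
python3 - <<'E'
from h import *
to((*sl(44,-34),190,83.6))
E
```

```text
time_s: 38.15
position: [594.8, -180.3, 319.8]
ee_rot: [0.001, 0.745, 0.667, 0.001]
wrist_force: [-0.5, 0.0, -2.0]
width: 0.63
t 38.15 at [ 594.8 -180.3  319.8] yaw 83.7 F [-0.5  0.  -2. ] w 55.5 j6 -0.38
(np.float64(595.4358447480512), np.float64(-180.99274226853862), 190, 83.6) -> [-0.0007  0.0005  0.1298] [ 0.002 -0.001  0.003]
```

```bash
python3 -m handwheel '0.05 0 0 0.01 0 0 0; 0.05 0 0 0.03 0 0 0; 0.05 0 0 0.055 0 0 0; 0.05 0 0 0.08 0 0 0; 0.05 0 0 0.1 0 0 0; 0.05 0 0 0.115 0 0 0; 0.05 0 0 0.124 0 0 0; 0.05 0 0 0.129 0 0 0; 0.05 0 0 0.129 0 0 0;0.05 0 0 0.129 0 0 0'
python3 - <<'E'
from h import *
to((*sl(44,-34),182,83.6))
s=Cam("scene"); s.crop("s20",240,100,380,220,5)
E
```

```text
time_s: 38.98
position: [595.4, -180.0, 191.5]
ee_rot: [0.001, 0.744, 0.668, 0.001]
wrist_force: [-0.1, -0.7, -2.4]
width: 0.626
t 38.98 at [ 595.4 -180.   191.5] yaw 83.8 F [-0.1 -0.7 -2.4] w 55.2 j6 -0.38
(np.float64(595.4358447480512), np.float64(-180.99274226853862), 182, 83.6) -> [-0.001   0.0001  0.0095] [ 0.003 -0.     0.003]
```

View pics/s20.png

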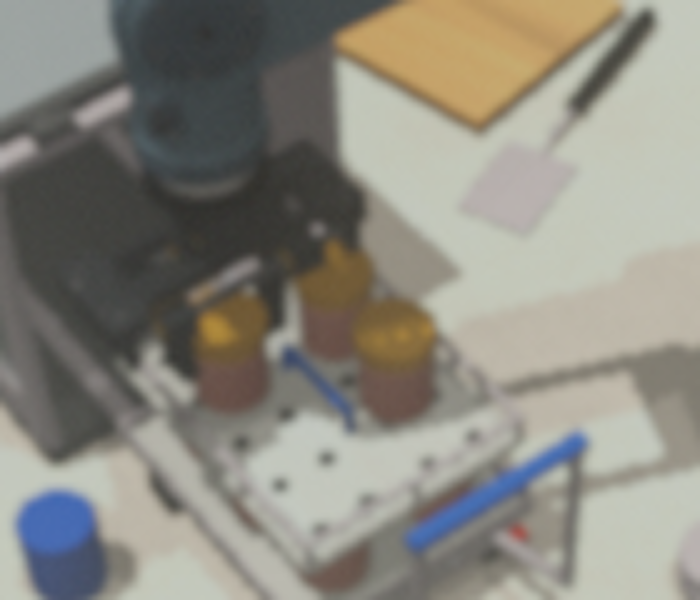

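```bash
python3 -m handwheel '0.05 -0.001 0 0.003 0 0 0; 0.05 -0.001 0 0.007 0 0 0; 0.05 -0.001 0 0.007 0 0 0'; python3 -m handwheel '0.05 0 0 0.0015 0 0 0; 0.05 0 0 0.0025 0 0 0;0.05 0 0 0.0025 0 0 0'
```

```text
time_s: 39.28
position: [595.5, -181.4, 184.9]
ee_rot: [0.001, 0.745, 0.668, 0.001]
wrist_force: [0.5, 0.3, -2.4]
width: 0.63
time_s: 39.53
position: [595.4, -181.4, 182.1]
ee_rot: [0.001, 0.745, 0.668, 0.001]
wrist_force: [0.1, 0.1, -2.4]
width: 0.627
```

```bash
python3 -m handwheel '0.05 0 0 0.0015 0 0 0; 0.05 0 0 0.0025 0 0 0;0.05 0 0 0.0025 0 0 0'
```

```text
time_s: 39.78
position: [595.7, -181.5, 180.9]
ee_rot: [0.002, 0.745, 0.668, 0.001]
wrist_force: [-2.3, 0.8, 5.0]
width: 0.626
```

Contact. Release.

```bash
python3 -m handwheel '0.05 0 0 0 0 0 0; 0.06 0 0 0 0 0 0; 0.066 0 0 0 0 0 0; 0.066 0 0 0 0 0 0; 0.066 0 0 0 0 0 0; 0.066 0 0 -0.01 0 0 0; 0.066 0 0 -0.03 0 0 0; 0.066 0 0 -0.06 0 0 0; 0.066 0 0 -0.1 0 0 0; 0.07 0 0 -0.13 0 0 0; 0.07 0 0 -0.135 0 0 0; 0.07 0 0 -0.135 0 0 0; 0.07 0 0 -0.135 0 0 0'
python3 - <<'E'
from h import *
c=Cam("top"); s=Cam("scene"); 
print(*[g for g in gold(c)+gold(s) if g[2][0]<650 and g[2][1]>-250],sep="\n")
to((402.5,199,310,83.6)); s.crop("s21",240,100,380,220,5)
E
```

```text
time_s: 40.87
position: [595.0, -181.3, 315.9]
ee_rot: [0.002, 0.745, 0.668, 0.001]
wrist_force: [0.0, 0.8, -1.1]
width: 0.794
(array([179. , 191.3]), np.int32(174), array([626.5, 450.2,  61.7]))
(array([361. , 193.1]), np.int32(64), array([ 601.4, -168.1,  194.1]))
(array([247.5, 258.4]), np.int32(213), array([400.3, 196.2,  68.9]))
(array([305.7, 154.1]), np.int32(142), array([ 513.9, -169.3,  192.4]))
(array([284.1, 166. ]), np.int32(161), array([ 598.9, -178.7,  192.7]))
(array([318. , 166.6]), np.int32(151), array([ 523.3, -102.3,  192.7]))
(array([410.4, 223.7]), np.int32(171), array([405.2, 202.2,  69. ]))
(array([426. , 321.8]), np.int32(309), array([608. , 435.7,  53.9]))
t 40.97 at [ 594.3 -181.   313.8] yaw 83.8 F [-0.6 -0.6 -0.8] w 70.1 j6 -0.38
(402.5, 199, 310, 83.6) -> [ 0.3569 -0.232   0.0039] [ 0.001 -0.001  0.003]
```

View pics/s21.png

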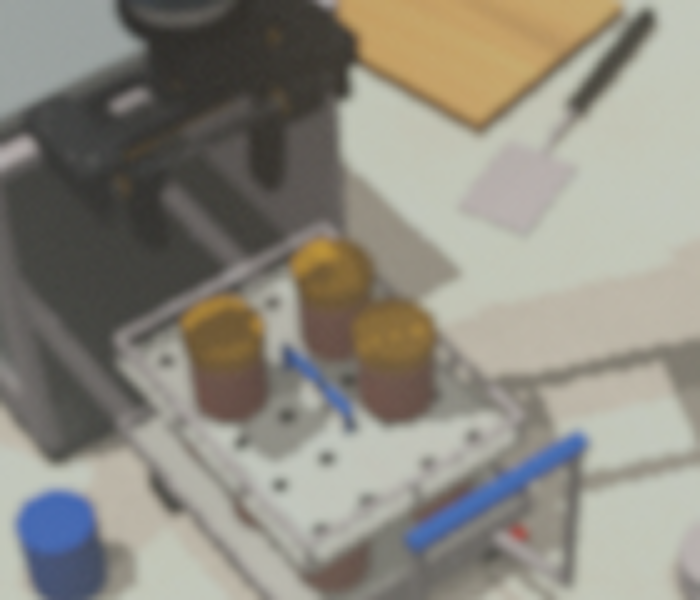

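Three are placed. The last jar is at top (247,258), at (402.5,199).

```bash
python3 -m handwheel '0.076 0.357 -0.232 0 0 0 0; 0.076 0.357 -0.232 0 0 0 0; 0.076 0.357 -0.232 0 0 0 0; 0.076 0.357 -0.232 0 0 0 0; 0.076 0.357 -0.232 0 0 0 0; 0.076 0.357 -0.232 0 0 0 0; 0.076 0.357 -0.232 0 0 0 0; 0.076 0.357 -0.232 0 0 0 0; 0.076 0.357 -0.232 0 0 0 0; 0.076 0.357 -0.232 0 0 0 0; 0.076 0.357 -0.232 0 0 0 0; 0.076 0.357 -0.232 0.03 0 0 0; 0.076 0.357 -0.232 0.07 0 0 0; 0.076 0.357 -0.232 0.11 0 0 0; 0.076 0.357 -0.232 0.15 0 0 0; 0.076 0.357 -0.232 0.18 0 0 0; 0.076 0.357 -0.232 0.185 0 0 0; 0.076 0.357 -0.232 0.185 0 0 0; 0.076 0.357 -0.232 0.185 0 0 0'
python3 - <<'E'
from h import *
to((402.5,199,55,83.6)); s=Cam("scene"); s.crop("s22",350,170,470,300,5)
E
```

```text
time_s: 42.55
position: [403.1, 199.1, 129.5]
ee_rot: [0.0, 0.745, 0.667, 0.0]
wrist_force: [-0.4, -0.2, 0.6]
width: 0.865
t 42.55 at [403.1 199.1 129.5] yaw 83.7 F [-0.4 -0.2  0.6] w 76.2 j6 0.3
(402.5, 199, 55, 83.6) -> [-0.0002 -0.0007  0.0745] [ 0.001 -0.001  0.002]
```

View pics/s22.png

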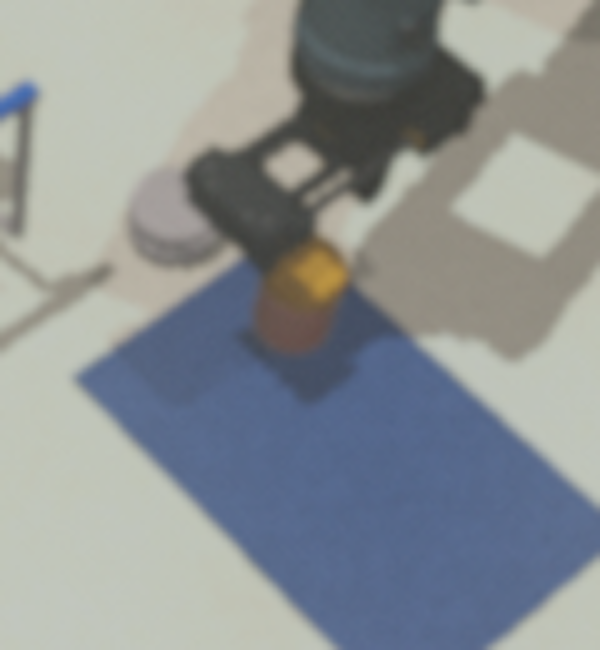

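```bash
python3 -m handwheel '0.076 0 0 0.02 0 0 0; 0.076 0 0 0.04 0 0 0; 0.076 0 0 0.06 0 0 0; 0.076 0 0 0.07 0 0 0; 0.076 0 0 0.0745 0 0 0; 0.076 0 0 0.0745 0 0 0; 0.06 0 0 0.0745 0 0 0; 0.05 0 0 0.0745 0 0 0; 0.05 0 0 0.0745 0 0 0; 0.05 0 0 0.0745 0 0 0; 0.05 0 0 0.0745 0 0 0; 0.05 0 0 0.0745 0 0 0'
python3 -m handwheel '0.05 0 0 -0.01 0 0 0; 0.05 0 0 -0.03 0 0 0; 0.05 0 0 -0.06 0 0 0; 0.05 0 0 -0.09 0 0 0; 0.05 0 0 -0.12 0 0 0; 0.05 0 0 -0.15 0 0 0; 0.05 0 0 -0.18 0 0 0; 0.05 0 0 -0.21 0 0 0; 0.05 0 0 -0.235 0 0 0; 0.05 0 0 -0.25 0 0 0; 0.05 0 0 -0.26 0 0 0; 0.05 0 0 -0.26 0 0 0'
python3 - <<'E'
from h import *
to((*sl(44,34),315,83.6))
E
```

```text
time_s: 43.6
position: [404.4, 199.6, 56.8]
ee_rot: [0.001, 0.745, 0.668, 0.002]
wrist_force: [-2.5, -0.2, 6.2]
width: 0.625
time_s: 44.6
position: [404.4, 199.4, 319.6]
ee_rot: [0.002, 0.745, 0.668, 0.004]
wrist_force: [0.1, 0.1, -1.8]
width: 0.629
t 44.6 at [404.4 199.4 319.6] yaw 83.8 F [ 0.1  0.1 -1.8] w 55.5 j6 0.3
(np.float64(603.0157321380813), np.float64(-113.41652376561808), 315, 83.6) -> [-0.2894  0.2314  0.0056] [ 0.008 -0.003  0.003]
```

```bash
python3 -m handwheel '0.05 -0.008 0.006 0 0 0 0; 0.05 -0.024 0.019 0 0 0 0; 0.05 -0.045 0.036 0 0 0 0; 0.05 -0.07 0.056 0 0 0 0; 0.05 -0.095 0.076 0 0 0 0; 0.05 -0.12 0.096 0 0 0 0; 0.05 -0.145 0.116 0 0 0 0; 0.05 -0.17 0.136 0 0 0 0; 0.05 -0.195 0.156 0 0 0 0; 0.05 -0.22 0.176 0 0 0 0; 0.05 -0.245 0.196 0 0 0 0; 0.05 -0.265 0.212 0 0 0 0; 0.05 -0.28 0.224 0 0 0 0; 0.05 -0.287 0.23 0 0.005 -0.002 0; 0.05 -0.29 0.232 0 0.006 -0.003 0.003; 0.05 -0.29 0.232 0 0.006 -0.003 0.003; 0.05 -0.29 0.232 0 0.006 -0.003 0.003'
python3 - <<'E'
from h import *
to((*sl(44,34),190,83.6))
E
```

```text
time_s: 46.02
position: [602.9, -113.3, 319.9]
ee_rot: [0.0, 0.745, 0.667, 0.001]
wrist_force: [-0.2, 0.0, -1.5]
width: 0.629
t 46.02 at [ 602.9 -113.3  319.9] yaw 83.6 F [-0.2  0.  -1.5] w 55.4 j6 -0.27
(np.float64(603.0157321380813), np.float64(-113.41652376561808), 190, 83.6) -> [-0.0002  0.      0.1299] [ 0.001 -0.001  0.   ]
```

```bash
python3 -m handwheel '0.05 0 0 0.01 0 0 0; 0.05 0 0 0.03 0 0 0; 0.05 0 0 0.055 0 0 0; 0.05 0 0 0.08 0 0 0; 0.05 0 0 0.1 0 0 0; 0.05 0 0 0.115 0 0 0; 0.05 0 0 0.124 0 0 0; 0.05 0 0 0.129 0 0 0; 0.05 0 0 0.129 0 0 0;0.05 0 0 0.129 0 0 0'
python3 - <<'E'
from h import *
to((*sl(44,34),182,83.6))
s=Cam("scene"); s.crop("s23",240,100,380,220,5)
E
```

```text
time_s: 46.85
position: [603.3, -113.0, 191.6]
ee_rot: [0.0, 0.745, 0.667, 0.001]
wrist_force: [-0.3, 0.8, -1.8]
width: 0.625
t 46.85 at [ 603.3 -113.   191.6] yaw 83.6 F [-0.3  0.8 -1.8] w 55.0 j6 -0.27
(np.float64(603.0157321380813), np.float64(-113.41652376561808), 182, 83.6) -> [-0.0004 -0.0003  0.0096] [ 0.002 -0.     0.001]
```

View pics/s23.png

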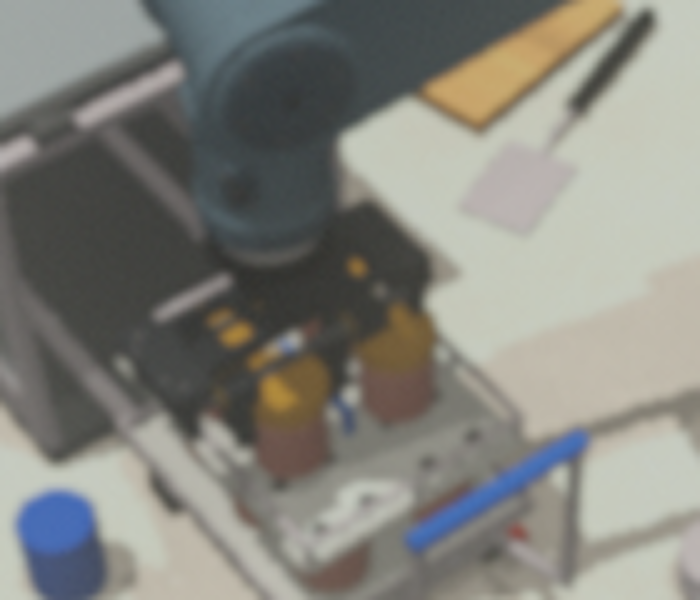

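```bash
python3 -m handwheel '0.05 0 0 0.003 0 0 0; 0.05 0 0 0.007 0 0 0; 0.05 0 0 0.007 0 0 0'; python3 -m handwheel '0.05 0 0 0.0015 0 0 0; 0.05 0 0 0.0025 0 0 0;0.05 0 0 0.0025 0 0 0'
```

```text
time_s: 47.15
position: [603.6, -113.2, 184.9]
ee_rot: [0.001, 0.745, 0.667, 0.001]
wrist_force: [-0.4, -0.1, -1.4]
width: 0.631
time_s: 47.4
position: [603.4, -113.2, 182.1]
ee_rot: [0.001, 0.745, 0.667, 0.001]
wrist_force: [-0.4, 0.1, -0.9]
width: 0.635
```

```bash
python3 -m handwheel '0.05 0 0 0.001 0 0 0; 0.05 0 0 0.002 0 0 0;0.05 0 0 0.002 0 0 0'
```

```text
time_s: 47.65
position: [603.5, -113.4, 180.8]
ee_rot: [0.001, 0.745, 0.667, 0.001]
wrist_force: [-2.6, 0.7, 2.6]
width: 0.629
```

```bash
python3 -m handwheel '0.05 0 0 0.0005 0 0 0; 0.06 0 0 0.0005 0 0 0; 0.066 0 0 0 0 0 0; 0.066 0 0 0 0 0 0; 0.066 0 0 0 0 0 0; 0.066 0 0 -0.01 0 0 0; 0.066 0 0 -0.03 0 0 0; 0.066 0 0 -0.06 0 0 0; 0.066 0 0 -0.1 0 0 0; 0.07 0 0 -0.13 0 0 0; 0.07 0 0 -0.135 0 0 0; 0.07 0 0 -0.135 0 0 0; 0.07 0 0 -0.135 0 0 0'
python3 - <<'E'
from h import *
to((*st(0,232),320,83.6))
E
```

```text
time_s: 48.73
position: [603.0, -113.3, 315.7]
ee_rot: [0.001, 0.745, 0.667, 0.001]
wrist_force: [-0.2, 1.2, -0.8]
width: 0.794
t 48.73 at [ 603.  -113.3  315.7] yaw 83.6 F [-0.2  1.2 -0.8] w 70.0 j6 -0.27
(np.float64(581.1607922718675), np.float64(89.05415724525835), 320, 83.6) -> [ 0.1986 -0.0442 -0.0044] [ 0.003 -0.     0.001]
```

```bash
python3 -m handwheel '0.04 0.199 -0.044 -0.005 0 0 0; 0.02 0.199 -0.044 -0.005 0 0 0; 0 0.199 -0.044 -0.005 0 0 0; 0 0.199 -0.044 -0.005 0 0 0; 0 0.199 -0.044 -0.005 0 0 0; 0 0.199 -0.044 -0.005 0 0 0; 0 0.199 -0.044 -0.005 0 0 0; 0 0.199 -0.044 0.03 0 0 0; 0 0.199 -0.044 0.06 0 0 0; 0 0.199 -0.044 0.08 0 0 0; 0 0.199 -0.044 0.094 0 0 0; 0 0.199 -0.044 0.094 0 0 0; 0 0.199 -0.044 0.094 0 0 0; 0 0.199 -0.044 0.094 0 0 0'
python3 - <<'E'
from h import *
to((*st(0,206),222,83.6))
c=Cam("top","t24"); s=Cam("scene","s24")
print(*[g for g in gold(c)+gold(s) if g[2][0]<650 and -250<g[2][1]<0],sep="\n")
for g in gold(c)+gold(s):
    if g[2][0]<650 and -250<g[2][1]<0: print(((g[2][:2]-S)@ux).round(1),((g[2][:2]-S)@uy).round(1))
s.crop("s24c",240,100,400,240,5); c.crop("t24c",270,160,410,270,5); rect(c,116,160,(555,-142),150)
E
```

```text
time_s: 49.9
position: [582.1, 88.4, 222.1]
ee_rot: [0.001, 0.746, 0.666, 0.001]
wrist_force: [-0.4, -0.3, -0.1]
width: 0.006
t 49.9 at [582.1  88.4 222.1] yaw 83.6 F [-0.4 -0.3 -0.1] w 0.6 j6 0.06
(np.float64(578.2626000345031), np.float64(63.216191347082855), 222, 83.6) -> [-0.0254 -0.001   0.0001] [ 0.003  0.    -0.001]
(array([344. , 192.5]), np.int32(239), array([ 602.9, -114.8,  193.9]))
(array([365.8, 195. ]), np.int32(233), array([ 595.6, -183.8,  193.6]))
(array([341.4, 219.7]), np.int32(248), array([ 516.1, -105.6,  193.7]))
(array([363. , 222.5]), np.int32(238), array([ 508.8, -173.6,  193.5]))
(array([312.4, 160.7]), np.int32(375), array([ 518. , -142.5,  192. ]))
(array([290.3, 173.3]), np.int32(368), array([ 604.1, -152.2,  192.5]))
44.0 32.6
44.5 -36.8
-43.2 32.1
-42.9 -36.3
-37.2 -4.4
49.4 -4.4
top 2648 rect c [ 557.1 -144.2] sz [224.1 176.6] ang 83.7 z [120.  124.9 150.3] slope [-0.009 -0.001]
```

View pics/s24c.png

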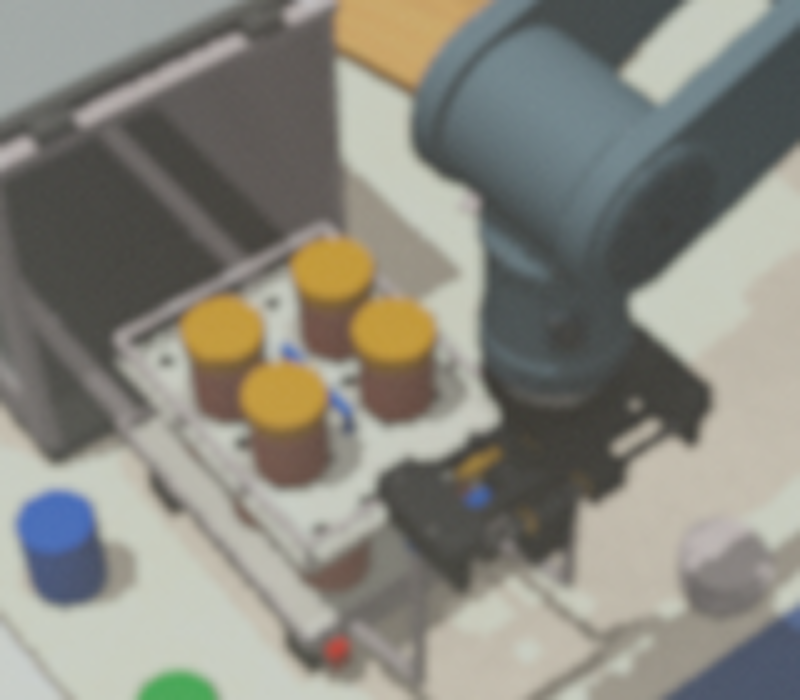

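View pics/t24c.png

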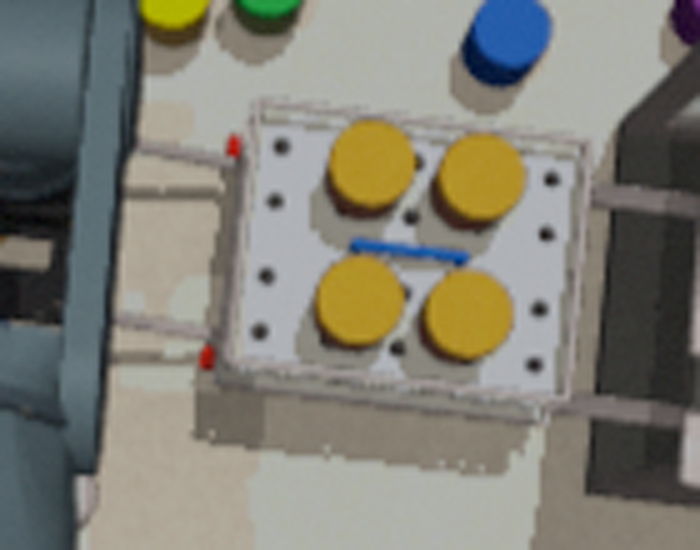

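All four jars are upright in two straight rows (x ±44, y ±34) and the sheet is square. Now a gentle push home. First the approach to contact.

```bash
python3 -m handwheel '0 -0.006 -0.001 0 0 0 0; 0 -0.013 -0.001 0 0 0 0; 0 -0.018 -0.001 0 0 0 0; 0 -0.021 -0.001 0 0 0 0; 0 -0.023 -0.001 0 0 0 0; 0 -0.025 -0.001 0 0 0 0; 0 -0.027 -0.001 0 0 0 0; 0 -0.029 -0.001 0 0 0 0'
python3 - <<'E'
from h import *
to((*st(0,-59),222,83.6))
E
```

```text
time_s: 50.67
position: [578.4, 60.3, 223.3]
ee_rot: [0.002, 0.745, 0.667, 0.002]
wrist_force: [-0.0, 3.3, 2.7]
width: 0.004
t 50.67 at [578.4  60.3 223.3] yaw 83.6 F [-0.   3.3  2.7] w 0.4 j6 0.01
(np.float64(548.7233329998268), np.float64(-200.1323072304752), 222, 83.6) -> [-0.2621 -0.0005  0.0011] [ 0.005 -0.     0.   ]
```

```bash
python3 -m handwheel '0 -0.002 0 0 0 0 0; 0 -0.005 0 0 0 0 0; 0 -0.009 0 0 0 0 0; 0 -0.014 0 0 0 0 0; 0 -0.02 0 0 0 0 0; 0 -0.027 0 0 0 0 0; 0 -0.034 0 0 0 0 0; 0 -0.041 0 0 0 0 0; 0 -0.048 0 0 0 0 0; 0 -0.055 0 0 0 0 0; 0 -0.062 0 0 0 0 0; 0 -0.069 0 0 0 0 0; 0 -0.076 0 0 0 0 0; 0 -0.083 0 0 0 0 0; 0 -0.09 0 0 0 0 0; 0 -0.096 0 0 0 0 0; 0 -0.101 0 0 0 0 0; 0 -0.105 0 0 0 0 0; 0 -0.108 0 0 0 0 0; 0 -0.11 0 0 0 0 0'
python3 - <<'E'
from h import *
to((*st(0,-59),222,83.6)); s=Cam("scene"); s.crop("s25",220,80,380,220,5)
E
```

```text
time_s: 52.33
position: [566.1, -49.5, 223.1]
ee_rot: [0.002, 0.745, 0.667, 0.002]
wrist_force: [0.6, 3.2, 1.0]
width: 0.006
t 52.33 at [566.1 -49.5 223.1] yaw 83.6 F [0.6 3.2 1. ] w 0.5 j6 -0.19
(np.float64(548.7233329998268), np.float64(-200.1323072304752), 222, 83.6) -> [-0.1517 -0.0005  0.0011] [ 0.005 -0.    -0.   ]
```

View pics/s25.png

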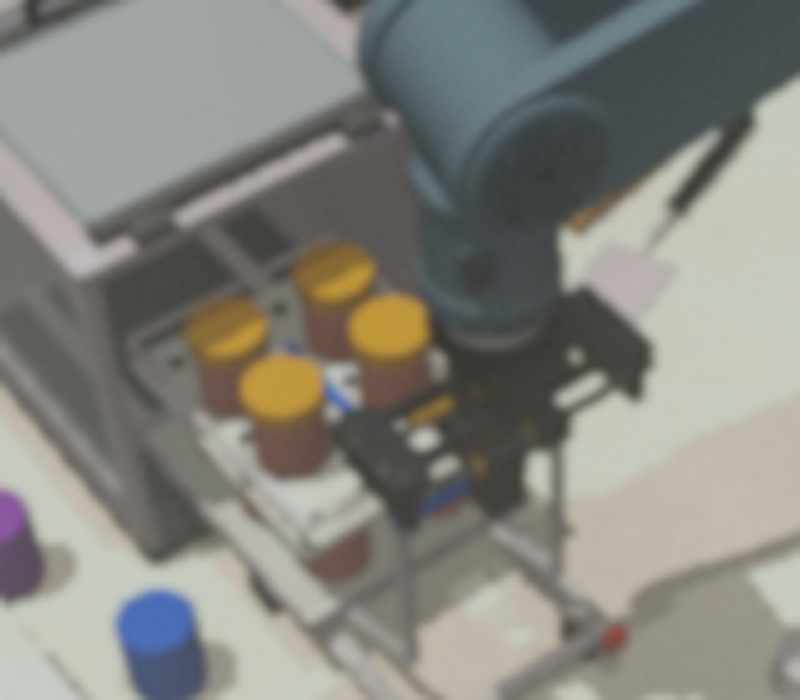

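The load is stable. Remaining travel is about 152 mm; I'll go 140, then creep to the stop.

```bash
python3 -m handwheel '0 -0.002 0 0 0 0 0; 0 -0.006 0 0 0 0 0; 0 -0.012 0 0 0 0 0; 0 -0.02 0 0 0 0 0; 0 -0.028 0 0 0 0 0; 0 -0.037 0 0 0 0 0; 0 -0.046 0 0 0 0 0; 0 -0.055 0 0 0 0 0; 0 -0.064 0 0 0 0 0; 0 -0.073 0 0 0 0 0; 0 -0.082 0 0 0 0 0; 0 -0.091 0 0 0 0 0; 0 -0.1 0 0 0 0 0; 0 -0.109 0 0 0 0 0; 0 -0.117 0 0 0 0 0; 0 -0.124 0 0 0 0 0; 0 -0.13 0 0 0 0 0; 0 -0.134 0 0 0 0 0; 0 -0.137 0 0 0 0 0; 0 -0.139 0 0 0 0 0'
python3 -m handwheel '0 -0.002 0 0 0 0 0; 0 -0.004 0 0 0 0 0; 0 -0.006 0 0 0 0 0'
python3 -m handwheel '0 -0.0015 0 0 0 0 0; 0 -0.003 0 0 0 0 0'
```

```text
time_s: 54.05
position: [550.4, -188.2, 223.0]
ee_rot: [0.002, 0.746, 0.666, 0.002]
wrist_force: [0.1, 2.5, -0.2]
width: -0.0
time_s: 54.3
position: [549.8, -194.0, 223.0]
ee_rot: [0.002, 0.745, 0.667, 0.002]
wrist_force: [0.0, 3.4, -0.3]
width: 0.004
time_s: 54.47
position: [549.5, -196.9, 223.0]
ee_rot: [0.002, 0.745, 0.667, 0.002]
wrist_force: [1.2, 9.0, 1.8]
width: 0.006
```

```bash
python3 -m handwheel '0 -0.001 0 0 0 0 0; 0 -0.002 0 0 0 0 0'
```

```text
time_s: 54.63
position: [549.4, -196.9, 223.0]
ee_rot: [0.0, 0.745, 0.667, 0.003]
wrist_force: [1.5, 12.5, 4.5]
width: 0.002
```

```bash
python3 -m handwheel '0 -0.002 0 0 0 0 0; 0 -0.003 0 0 0 0 0;0 -0.003 0 0 0 0 0'
```

```text
time_s: 54.88
position: [549.4, -197.0, 223.1]
ee_rot: [-0.002, 0.745, 0.667, 0.005]
wrist_force: [1.5, 13.5, 4.6]
width: 0.004
```

Run:
```python
from h import *
to((*st(0,-59),222,83.6)); s=Cam("scene"); s.crop("s26",200,80,360,220,5); c=Cam("top"); c.crop("t26",330,140,470,260,5)
```

```text
t 54.88 at [ 549.4 -197.   223.1] yaw 83.7 F [ 1.5 13.5  4.6] w 0.4 j6 -0.45
(np.float64(548.7233329998268), np.float64(-200.1323072304752), 222, 83.6) -> [-0.0032 -0.0003  0.001 ] [ 0.004 -0.01   0.002]
```

View pics/s26.png

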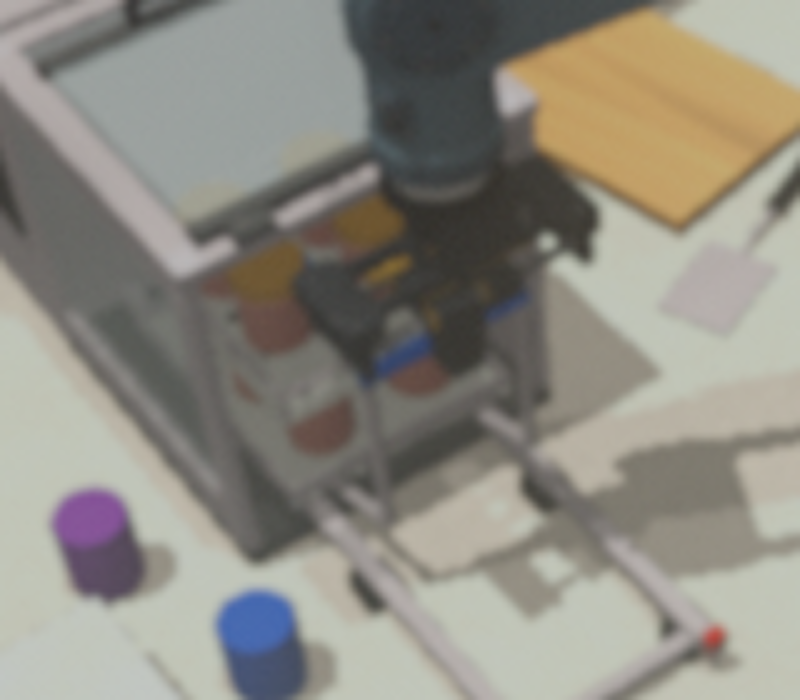

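```bash
python3 -m handwheel '0 0.005 0 0 0 0 0; 0 0.015 0 0 0 0 0; 0 0.03 0 0 0 0 0; 0 0.05 0 -0.01 0 0 0; 0 0.07 0 -0.04 0 0 0; 0 0.1 0 -0.08 0 0 0; 0 0.13 0 -0.12 0 0 0; 0 0.17 -0.02 -0.16 0 0 0; 0 0.21 -0.04 -0.18 0 0 0; 0 0.25 -0.06 -0.18 0 0 0; 0 0.29 -0.08 -0.18 0 0 0; 0 0.33 -0.1 -0.18 0 0 0; 0 0.37 -0.1 -0.18 0 0 0; 0 0.4 -0.1 -0.18 0 0 0; 0 0.4 -0.1 -0.18 0 0 0; 0 0.4 -0.1 -0.18 0 0 0'
python3 - <<'E'
from h import *
to()
i0s=cv2.imread("pics/scene0.png"); i0t=cv2.imread("pics/top0.png")
s=Cam("scene","s27"); c=Cam("top","t27")
print(*blue(c),*blue(s),sep="\n")
def bl(p,b):
    m=cv2.inRange(cv2.cvtColor(p,cv2.COLOR_BGR2HSV),(95,100,60),(125,255,255)); k=np.zeros_like(m);k[b[1]:b[3],b[0]:b[2]]=1;m*=k
    v,u=np.nonzero(m); return len(u),u.mean().round(2),v.mean().round(2)
for n,a,b,x in(("top",i0t,c.p,(362,180,396,238)),("scene",i0s,s.p,(262,128,316,166))): print(n,bl(a,x),bl(b,x))
for g in gold(c): 
    if g[2][0]<650 and g[2][1]>-600: print(g)
s.crop("s27c",200,80,360,220,5); c.crop("t27c",360,150,520,270,5)
E
```

```text
time_s: 56.32
position: [491.3, 215.2, 406.8]
ee_rot: [-0.002, 0.743, 0.669, 0.006]
wrist_force: [0.0, -0.9, 0.1]
width: 0.005
t 56.32 at [491.3 215.2 406.8] yaw 84.0 F [ 0.  -0.9  0.1] w 0.5 j6 0.29
(array([371.8, 165.7]), np.int32(176), array([ 723.3, -223.7,   70. ]), 'ang', 163.2, 'len', 54.0)
(array([377.9, 208.7]), np.int32(141), array([ 549.2, -214.7,  226.2]), 'ang', 173.7, 'len', 146.0)
(array([288.4, 146.2]), np.int32(51), array([ 552.3, -210.7,  225.3]), 'ang', 174.5, 'len', 146.0)
(array([251. , 203.5]), np.int32(65), array([ 722.5, -219.9,   69. ]), 'ang', 137.6, 'len', 41.0)
top (173, np.float64(378.03), np.float64(208.58)) (170, np.float64(378.01), np.float64(208.46))
scene (140, np.float64(288.76), np.float64(145.96)) (136, np.float64(288.41), np.float64(146.18))
(array([475.2, 321. ]), np.int32(53), array([ 197.3, -576.3,   22. ]))
(array([445.5, 330.7]), np.int32(38), array([ 165.8, -473.3,   21.5]))
(array([467.5, 335.6]), np.int32(69), array([ 151.9, -542.9,   21.6]))
(array([453. , 343.6]), np.int32(44), array([ 122.2, -497.8,   21.5]))
(array([479.9, 345.6]), np.int32(51), array([ 116.3, -586. ,   21.9]))
(array([423.7, 344.6]), np.int32(47), array([ 119. , -396.9,   22. ]))
(array([466.7, 357.9]), np.int32(107), array([  80.6, -543.7,   21.3]))
(array([482. , 361.7]), np.int32(68), array([  70.4, -590.6,   21.6]))
(array([437.1, 358.8]), np.int32(26), array([  74.1, -440.9,   21.9]))
(array([429.9, 367.8]), np.int32(45), array([  45.2, -416.3,   21.5]))
```

View pics/s27c.png

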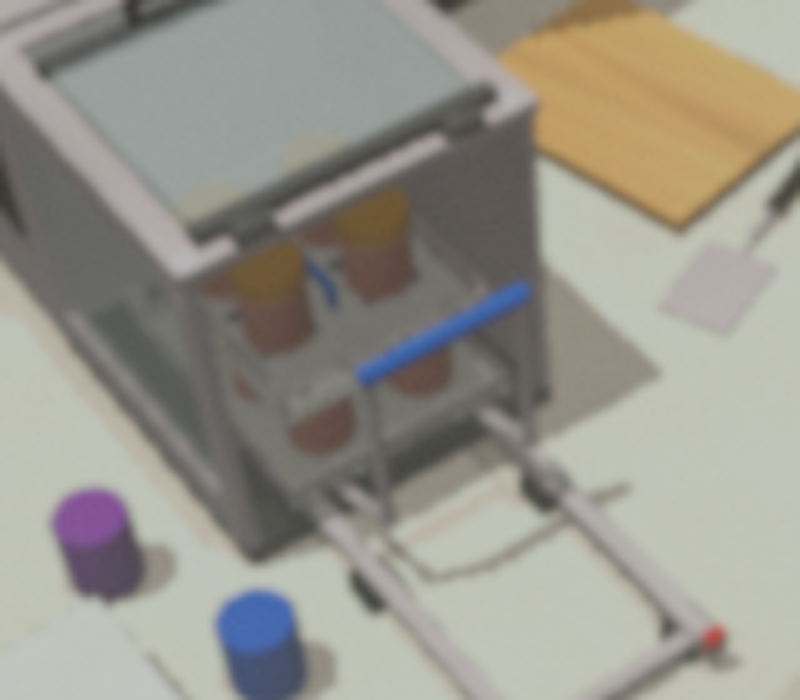

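View pics/t27c.png

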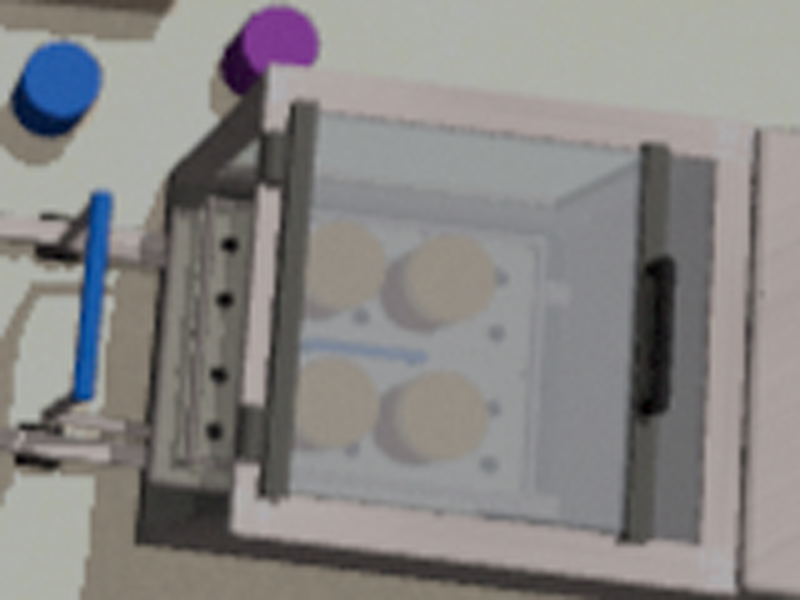

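The bar is back to within 0.4 px of its starting (home) place in both cameras. Through the glass the four jars and the sheet stand in order, and the robot is clear. Handing in.

```bash
python3 -c "
from rig import env
print(env.sign_off())"
```

```text
the job is handed in; nothing more can be done
None
```

I finished the job and handed it in at about 56 s of the 210 s allowed; the sign-off gave no verdict.

- **Carriage out:** I hooked the push bar from behind with closed fingers and drew the carriage to the outer stop, where the wrist force rose to about 24 N.
- **Sheet:** I laid it by its bail on the white-lidded layer, within 1–2 mm of the deck centre and within about 0.5° of square by the cameras.
- **Jars:** Only four gold-lidded jars were present. One was knocked aside to about (522, 166) mm partway through, and I found it again by camera. All four stand upright in two rows at about x = ±44 mm and y = ±35 mm on the sheet.
- **Carriage home:** I pushed it in gently until it stalled at about 13 N.

**Last checks:**
- The push bar was back within 0.4 px of its starting position in both cameras.
- Through the glass and the mouth, the sheet and all four jars looked upright and in place.
- The robot was clear of everything when I handed in.

**Disagreements and gaps:**
- The two cameras disagreed by 4–6 mm over the mat, so I used their average there.
- On the final push the tool stopped about 3 mm short of my calculated end point. I treated that as calibration error, because the bar matched its starting pictures.
- I did not measure the mustard, relish or cup at the end. The arm made no contact near them.

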